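Dry the spot plates

TASK

Set up the drying of the spot plates: take every porcelain plate out of its pocket in the grey storage block (press down the end farther from the robot so that the plate tips up, then take the raised end) and lay them all singly on the aluminium drying bed, flat, wells up, wholly on the bed, lengths running front to back square with the bed. Press the emptied rocking pocket floors level again. Only when all the plates lie there, open the gas valve fully, turning its T-handle counter-clockwise seen from above until it stops. Leave the other things on the bench where they are.

Things in the scene. Friction and masses are not known exactly. Their poses are not given: they have to be found in the camera images.
- block: Grey storage block, fixed, 140 (x) x 260 (y) x 50 mm high; origin under its centre, its +x side roughly away from the robot (yaw within 0.15 rad). Three pockets open upward, each 108 (x) x 56 (y) mm, centred at x = 0 and y = -86, 0, +86 mm in its frame; the walls between pockets are 30 mm wide, the outer ones 16 mm. Block and bed may stand on either side of the valve.
- rocker1 (a joint): Steel floor strip of the pocket at y = -86 mm, from x = -50 to +50, 40 wide, top 39 mm up when level (0). Rocks about the block's y at x = +12, 42 mm up, to a stop at 0.42 rad: 5 N down on the plate near x = +36 sinks it 11 mm there; the -x end rises out, its side edges free. Stiff: stays as left. Pressing its raised end (x = -35, 58 mm up when empty) down levels it.
- rocker2 (a joint): Steel floor strip of the pocket at y = 0 mm, from x = -50 to +50, 40 wide, top 39 mm up when level (0). Rocks about the block's y at x = +12, 42 mm up, to a stop at 0.42 rad: 5 N down on the plate near x = +36 sinks it 11 mm there; the -x end rises out, its side edges free. Stiff: stays as left. Pressing its raised end (x = -35, 58 mm up when empty) down levels it.
- rocker3 (a joint): Steel floor strip of the pocket at y = +86 mm, from x = -50 to +50, 40 wide, top 39 mm up when level (0). Rocks about the block's y at x = +12, 42 mm up, to a stop at 0.42 rad: 5 N down on the plate near x = +36 sinks it 11 mm there; the -x end rises out, its side edges free. Stiff: stays as left. Pressing its raised end (x = -35, 58 mm up when empty) down levels it.
- plate1: White porcelain spot plate, 104 (x) x 52 (y) x 9 mm, about 110 g, loose, wells on top (+z); origin at the centre of its underside, x along its length. May be absent. Starts level in a pocket, length along the block's x, underside 39 mm above the table, top 2 mm below the block's rim, 2 mm of play all round: no room for fingers until it is tipped.
- plate2: White porcelain spot plate, 104 (x) x 52 (y) x 9 mm, about 110 g, loose, wells on top (+z); origin at the centre of its underside, x along its length. May be absent. Starts level in a pocket, length along the block's x, underside 39 mm above the table, top 2 mm below the block's rim, 2 mm of play all round: no room for fingers until it is tipped.
- plate3: White porcelain spot plate, 104 (x) x 52 (y) x 9 mm, about 110 g, loose, wells on top (+z); origin at the centre of its underside, x along its length. May be absent. Starts level in a pocket, length along the block's x, underside 39 mm above the table, top 2 mm below the block's rim, 2 mm of play all round: no room for fingers until it is tipped.
- bed: Drying bed, fixed: flat aluminium platform with dark vent slots, 160 (x) x 280 (y) mm, flat top 20 mm above the table, no rim; origin under its centre at table height, its +x roughly away from the robot (yaw within 0.15 rad).
- tee_mid (a point): Middle of the valve's T-handle bar: straight round bar 14 mm thick, 130 mm long, level, 115 mm above the table, on a vertical stem 16 mm thick; a hub 24 mm across and 18 mm high surrounds the bar's middle. The brass valve body below, 60 mm across, is fixed. The point's x axis lies along the bar.
- tee_end (a point): Point on the bar's axis 45 mm from its middle, in the middle of one arm (the other arm is alike, on the other side); it turns with the handle.
- tee (a joint): Turn of the T-handle, rad: grows counter-clockwise seen from above (opening). Starts between 0 and 1.2; fully open is the hard stop at 9.0. Needs about 0.12 N m to turn and stays where it is left.
- beaker: Bystander, not to be disturbed: amber glass beaker, 84 mm across, 110 tall (mm); origin at the centre of its underside.
- flask: Bystander, not to be disturbed: clear conical flask, 90 across, 125 tall (mm); origin at the centre of its underside.
- reagent: Bystander, not to be disturbed: amber bottle with blue cap, 72 across, 170 tall (mm); origin at the centre of its underside.
- petri: Bystander, not to be disturbed: clear closed petri dish, 92 across, 17 tall (mm); origin at the centre of its underside.
- vial: Bystander, not to be disturbed: small glass vial, 28 across, 55 tall (mm); origin at the centre of its underside.
- tuberack: Bystander, not to be disturbed: white tube rack with capped tubes, 100 x 180, 110 tall (mm); origin at the centre of its underside.
- wash: Bystander, not to be disturbed: white plastic bottle, 68 across, 160 tall (mm); origin at the centre of its underside.
Mind the look-alikes: they are no part of the job. Leave any purple look-alike of the plate3 alone.

How it is judged (in metres and radians):
On the way, in this order (a step that is already met when the one before it is completed fails the run):
1. every plate lies flat and square on the drying bed (z of plate1 in the frame of bed between 0.016 and 0.025 m and x of plate1 in the frame of bed between -0.028 and 0.028 m and y of plate1 in the frame of bed between -0.114 and 0.114 m and angle between each of plate1, plate2, plate3's own z axis and vertical below 0.06 rad and angle between the x axis of each of plate1, plate2, plate3 and the x axis of bed, either way round below 0.2 rad and linear speed of each of plate1, plate2, plate3 below 0.02 m/s and z of plate2 in the frame of bed between 0.016 and 0.025 m and x of plate2 in the frame of bed between -0.028 and 0.028 m and y of plate2 in the frame of bed between -0.114 and 0.114 m and z of plate3 in the frame of bed between 0.016 and 0.025 m and x of plate3 in the frame of bed between -0.028 and 0.028 m and y of plate3 in the frame of bed between -0.114 and 0.114 m), for 0.3 s.
2. then the gas valve is turned fully open (value of joint tee above 8.8 rad), for 0.2 s.
At the end, for the whole second after the job is handed in: every plate rests level on the bed, wells up (tilt under 0.06 rad, none on another), centre within 28 mm (x) and 114 mm (y) of the bed's middle, length within 0.2 rad of the bed's x axis, still; rockers level (under 0.08 rad); T-handle over 8.8 rad (stop at 9.0) (all of step 1 and value of joint each of rocker1, rocker2, rocker3 below 0.08 rad and value of joint tee above 8.8 rad); the robot touches nothing.
It fails at once if a bystander was shifted by more than 30 mm (distance of any of beaker, flask, reagent, petri, vial, tuberack, wash from where it was at the start of the episode above 0.03 m).
Of plate1, plate2, plate3 only 2 to 3 are there at a start; the rules pass over those that are not, and their reading is None.
At some moment in a run one of plate1, plate2, plate3 may be knocked a few centimetres aside while the robot is not near it.
Once in a run the grip may slacken for a moment while it holds something.
It also fails if it takes over 210 s, if anything falls off the work surface, if the arm or the gripper's body presses on something with over 40 N, if the wrist force passes 120 N, or if a joint passes its speed limit or range.

ROBOT

A 6-joint arm with a two-finger parallel gripper is mounted at the origin on the work surface. World frame = base frame: x ahead of the robot, y to its left, z up, the work surface at z = 0. Lengths are in mm, angles in rad, forces in N, time in s.
With the tool pointing down it reaches from about 275 to 750 mm from the base axis. Payload 10.2 kg.
Tool frame: the origin (TCP) lies midway between the tips of the shut fingers; the grasp point (between the pads) lies tcp_to_grasp behind it (tcp_to_grasp is the distance from the TCP to the grasp point, in mm); z points along the fingers, x is the direction in which the jaws open and shut, and the axes are right-handed (so a half turn about z gives the same grasp; the last joint's range is limited). The gripper opens to 85 mm and grips with 20 to 120 N. Pads are 22 mm wide; open, the fingers measure 114 mm over their backs; the gripper's body (76 mm by 85 mm) begins 54 mm behind the grasp point. The pads swing forward as they close: fully open they stand 13 mm farther back than shut.
Start: joints at [0.901, 0.313, 1.498, -0, 1.331, -0.223], TCP at [226.856, 473.463, 231.294] pointing down, gripper open.
Joint ranges: [-2.94, 2.94], [-0.97, 2.17], [0.19, 2.56], [-1.23, 4.37], [0.02, 3.11], [-2.88, 2.88]. Speed limits (rad/s): [2.39, 2.39, 3.01, 3.14, 3.14, 3.14].

INTERFACE

Orientations are given as a unit quaternion [x, y, z, w].
In Python, from plant import sense, camera, camera_model, job_done, find_in, spot_point, tcp_to_grasp gives the robot as it stands.
- The arm moves only by the tool servo_tool, never from a script. Its argument "targets" is a list of rows, each a list of 7 numbers: the shift along the tool's x, y, z in m, then the turn, a rotation vector about the tool's x, y, z in rad, then the opening, from -1 (shut) to 1 (fully open), so that 0 is half open. In form: [[x, y, z, ax, ay, az, jaw], ...]. A call has 1 to 12 rows; each row shifts and turns the pose as measured when the row begins, along the tool's axes as they then stand; what a row does not reach is not made up. A row lasts 1/8 s, in which the tool goes at most 62.5 mm and 10.7 degrees, less where a joint would pass 70% of its speed; a pose out of reach is approached as far as the arm can. A call is refused whole if a number of a shift passes 0.0625 or a number of a turn 0.188, either way. A call with a gripper value outside its range is refused whole. The fingers move at their own pace and stop on an object; the grip force is fixed at half the most. Time passes only in rows, so rows that do not move let the fingers close. It gives the time, the measured TCP pose, the force and the opening at its end, in the units of the state.
- sense(): the state, without advancing time (a new reading comes with each control period).
- camera(name): name is "scene" or "top" or "wrist"; returns the picture (420x560x3 uint8, blue, green, red); there is no depth.
- camera_model(name): a dict with "camera_matrix" (3x3 intrinsics, pixels), "distortion" ([k1, k2, p1, p2, k3] as OpenCV has them; the pictures are not rectified), "rvec" (rotation vector, rad) and "tvec" (3), from world to camera coordinates, as OpenCV has them. Camera axes: x right, y down, z forward; pixel columns grow to the right and rows downward; lengths in mm; the calibration is good to about 2 mm. A picture is of the moment at which its call begins: read the wrist's pose just before it. camera_model takes no time and is no camera call; for the wrist camera it gives the pose at the moment of the call.
- job_done(): hands the job in, once; it reports no verdict.
Trained networks look in the newest picture that a camera, given by its name, has taken for a name from the list of things; names that differ only in an ending like _2 or _b are one class to them, and where a whole thing is asked for, a point or a joint stands for the part that bears it (a point fixed in the world has none). Each returns a list of dicts, best first, with "confidence" (0 to 1); they miss things now and then, are a little off and sometimes report something else, mostly with a low value. They report only what shows in the picture. A call takes as long as a camera call. They do not tell look-alikes from the thing itself.
- find_in(target, camera): "bbox" ([left, top, width, height] in pixels, round what is visible of it).
- spot_point(target, camera): "centre" ([row, column] in pixels: a listed point, or the origin of a listed thing).
The state is a dict: "t": time; "joints": joint angles; "qd": joint speeds; "tau": joint torques, N m; "position": TCP position; "tool_rot": TCP orientation; "contact_force": force on the tool from outside, world axes, zero at the start; "wrist_torque": the same for the moment, N m; "width": opening from 0.0 (shut) to 1.0 (fully open).
Only numpy, scipy, OpenCV 4.12 (cv2) and the standard library are available. Lean on these libraries where they do the work, as an engineer would, in place of code of your own. Each camera call takes 0.05 s, during which the arm holds its last target. There are 200 camera calls.

## Working session

There is one attempt and no reset: what is moved stays moved. The work goes in short steps, Python scripts to look and compute and a tool call to move; the robot and the scene stay as the last step left them, time stands still between calls to the robot, and variables do not carry over. Pictures are saved under pics/ and viewed, about 12 in all and at most 16, crops included, and the job is handed in when it is done.

Besides the shell and the picture viewer there is one more tool, called as name([rows], argument=value, ...), one row to a line, values as JSON. servo_tool: Moves the arm, as the interface text tells. Its arguments: {"type":"object","properties":{"targets":{"type":"array"}},"required":["targets"]}

```bash
ls; mkdir -p pics; python3 - <<'E'
from plant import *
import cv2
print(sense()); print(tcp_to_grasp)
for c in("scene","top"):
    im=camera(c); cv2.imwrite(f"pics/{c}0.png",im)
    for n in ["block","plate1","bed","tee_mid","tee_end","rocker1"]:
        print(c,n,[(np_['centre'],round(np_['confidence'],2)) for np_ in spot_point(n,c)][:5])
    m=camera_model(c); print(m)
E
```

```text
pics
{'t': 0.0, 'joints': array([ 9.00610514e-01,  3.13487933e-01,  1.49844499e+00,  3.50128024e-05,
        1.33100725e+00, -2.23429099e-01]), 'qd': array([ 0.00049324, -0.00204315, -0.00025161,  0.00038883, -0.00157961,
        0.0006557 ]), 'tau': array([-9.93792710e-04, -4.12267792e+01, -2.59744477e+01, -1.90213964e-04,
        4.16349736e-03,  1.59654468e-05]), 'position': array([226.67439225, 473.25689878, 230.71269275]), 'tool_rot': array([ 8.46182520e-01,  5.32892756e-01, -6.41152727e-04,  2.07757072e-04]), 'contact_force': array([ 1.05398839,  1.06043951, -0.80309097]), 'wrist_torque': array([-0.02384545,  0.00679682,  0.00610285]), 'width': 0.9966475240898752}
18.700000000000003
scene block [([178.5, 236.4], 0.87), ([181.4, 251.8], 0.69)]
scene plate1 [([164.5, 283.0], 0.72), ([161.6, 223.2], 0.61), ([182.3, 249.8], 0.57), ([141.7, 268.2], 0.55), ([176.9, 236.0], 0.42)]
scene bed [([261.6, 325.6], 0.75)]
scene tee_mid [([203.2, 271.8], 0.46)]
scene tee_end [([198.3, 253.3], 0.51)]Traceback (most recent call last):
  File "<stdin>", line 7, in <module>
ValueError: it knows: beaker, bed, block, flask, petri, plate, reagent, tee_end, tee_mid, tuberack, vial, wash
```

```bash
python3 - <<'E'
from plant import *
import cv2
for c in("top",):
    im=camera(c); cv2.imwrite(f"pics/{c}0.png",im)
    for n in ["block","plate1","bed","tee_mid","tee_end"]:
        print(c,n,[(np_['centre'],round(np_['confidence'],2)) for np_ in spot_point(n,c)][:5])
print(camera_model("top"),camera_model("scene"))
E
```

```text
top block [([219.4, 346.1], 0.75)]
top plate1 [([213.6, 373.0], 0.95), ([217.4, 322.3], 0.89), ([267.9, 326.6], 0.89), ([281.0, 364.7], 0.67)]
top bed [([210.3, 211.6], 0.62), ([145.7, 338.1], 0.47), ([217.0, 374.7], 0.46), ([170.2, 271.5], 0.37), ([191.6, 292.0], 0.36)]
top tee_mid [([202.9, 283.7], 0.64)]
top tee_end [([193.2, 293.4], 0.48)]
{'camera_matrix': array([[404.95201794,   0.        , 278.51613994],
       [  0.        , 404.95201794, 209.18369496],
       [  0.        ,   0.        ,   1.        ]]), 'distortion': array([0.0030465, 0.       , 0.       , 0.       , 0.       ]), 'rvec': array([ 2.19492945, -2.16148691,  0.07535825]), 'tvec': array([  -4.64883925,  553.32828744, 1421.94674265])} {'camera_matrix': array([[429.96835708,   0.        , 276.75037278],
       [  0.        , 429.96835708, 206.59286758],
       [  0.        ,   0.        ,   1.        ]]), 'distortion': array([-0.01212304,  0.        ,  0.        ,  0.        ,  0.        ]), 'rvec': array([ 1.04955848,  2.55443325, -0.88306758]), 'tvec': array([ 394.28065487, -265.41640159, 1782.39573855])}
```

View pics/top0.png

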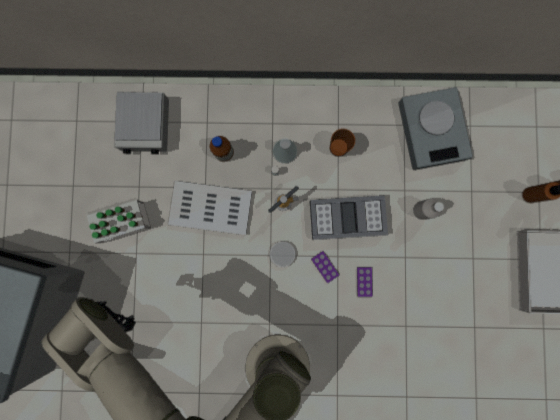

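View pics/scene0.png

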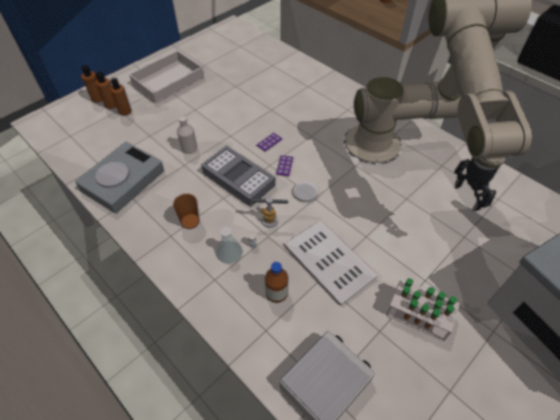

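```bash
cat > h.py <<'E'
from plant import *
import numpy as np, cv2
from scipy.spatial.transform import Rotation as R
def p2w(m,rc,z):
    K=m["camera_matrix"]; u=cv2.undistortPoints(np.array([[[rc[1],rc[0]]]],float),K,m["distortion"])[0,0]
    Rm=cv2.Rodrigues(m["rvec"])[0]; c=-Rm.T@m["tvec"]; d=Rm.T@np.array([u[0],u[1],1])
    return c+d*(z-c[2])/d[2]
def w2p(m,P):
    return cv2.projectPoints(np.array(P,float).reshape(-1,3),m["rvec"],m["tvec"],m["camera_matrix"],m["distortion"])[0][:,0]
def frame(x,y,yaw,P):  # points in a frame at x,y,yaw -> world
    P=np.array(P,float).reshape(-1,3); c,s=np.cos(yaw),np.sin(yaw)
    return P@np.array([[c,s,0],[-s,c,0],[0,0,1]])+[x,y,0]
def delta(P,q=None,Rm=None):
    """tool-frame shift (m) and rotvec from the present pose to world P(mm), rotation matrix"""
    s=sense(); T=R.from_quat(s["tool_rot"])
    d=T.inv().apply(np.array(P)-s["position"])/1000
    r=(T.inv()*R.from_matrix(Rm)).as_rotvec() if Rm is not None else np.zeros(3)
    return np.round(d,4),np.round(r,3)
def down(jaw_yaw,tilt=0,plate_yaw=0):
    """tool pointing down, jaws (tool x) at world yaw; tilt about plate y axis"""
    x=np.array([np.cos(jaw_yaw),np.sin(jaw_yaw),0]); z=np.array([0,0,-1.]); M=np.c_[x,np.cross(z,x),z]
    ay=np.array([-np.sin(plate_yaw),np.cos(plate_yaw),0])
    return R.from_rotvec(ay*tilt).as_matrix()@M
E
python3 - <<'E'
from h import *
m=camera_model("top")
for n,rc,z in [("block",(219.4,346.1),0),("blocktop",(217,348.5),50),("plateL",(217.4,322.3),39),("plateR",(213.6,373),39),("bed",(210.3,211.6),0),("tee",(202.9,283.7),115),("end",(193.2,293.4),115),("petri",(253,283),10),("flask",(150,286),60),("vial",(171,275),30),("wash",(207,432),100),("rackend",(213,146),100)]: print(n,p2w(m,rc,z).round())
s=sense();T=R.from_quat(s["tool_rot"]).as_matrix();print(T.round(2))
mw=camera_model("wrist");Rm=cv2.Rodrigues(mw["rvec"])[0];c=-Rm.T@mw["tvec"];print("cam in tool",T.T@(c-s["position"]),"axis",(T.T@Rm.T).round(2), mw["camera_matrix"][0])
E
```

```text
block [ 522. -240.    0.]
blocktop [ 527. -241.   50.]
plateL [ 525. -151.   39.]
plateR [ 541. -328.   39.]
bed [547. 246.   0.]
tee [567. -14. 115.]
end [600. -46. 115.]
petri [398. -14.  10.]
flask [759. -19.  60.]
vial [689.  18.  30.]
wash [ 562. -512.  100.]
rackend [528. 450. 100.]
[[ 0.43  0.9   0.  ]
 [ 0.9  -0.43  0.  ]
 [ 0.    0.   -1.  ]]
cam in tool [-1.15656267e-02 -8.27006072e+01 -1.42645641e+02] axis [[ 1.   -0.   -0.  ]
 [ 0.    0.95  0.32]
 [ 0.   -0.32  0.95]] [363.05725469   0.         272.99695852]
```

servo_tool([
  [0,0,0,0,0,-0.18,1],
  [0,0,0,0,0,-0.18,1],
  [0,0,0,0,0,-0.18,1],
  [-0.057,0.015,-0.003,0,0,0,1],
  [-0.057,0.015,-0.003,0,0,0,1],
  [-0.057,0.015,-0.003,0,0,0,1],
  [-0.057,0.015,-0.003,0,0,0,1],
  [-0.057,0.015,-0.003,0,0,0,1],
  [-0.057,0.015,-0.003,0,0,0,1],
  [-0.057,0.015,-0.003,0,0,0,1],
  [-0.057,0.015,-0.003,0,0,0,1],
  [-0.057,0.015,-0.003,0,0,0,1],
])

```text
t: 2.1
position: [422.8, -33.8, 260.3]
tool_rot: [0.664, 0.748, 0.002, 0.002]
contact_force: [0.9, 0.1, 0.2]
width: 1.0
```

servo_tool([
  [-0.054,0.01,0.006,0,0,0,1],
  [-0.054,0.01,0.006,0,0,0,1],
  [-0.054,0.01,0.006,0,0,0,1],
  [-0.054,0.01,0.006,0,0,0,1],
  [0,0,0,0,0,0,1],
])

```text
t: 2.72
position: [489.5, -254.8, 235.8]
tool_rot: [0.666, 0.746, 0.002, 0.003]
contact_force: [0.7, 1.3, -0.3]
width: 1.001
```

```bash
python3 - <<'E'
from h import *
m=camera_model("wrist"); im=camera("wrist"); cv2.imwrite("pics/w1.png",im)
print(sense()["position"],sense()["joints"])
for n in ["block","plate1"]: print(n,[(d['centre'],d['confidence'],p2w(m,d['centre'],39 if n[0]=='p' else 0).round(1)) for d in spot_point(n,"wrist")])
E
```

```text
[ 489.45630291 -253.12257223  236.31980847] [-0.69229272  0.36296343  1.41517328  0.00509785  1.35735818 -2.37868919]
block [([201.9, 281.0], 0.93, array([ 527.5, -242.5,    0. ]))]
plate1 [([35.4, 382.9], 0.93, array([ 355.3, -175.6,   39. ])), ([215.4, 196.5], 0.72, array([ 538.5, -326.8,   39. ])), ([216.4, 366.6], 0.58, array([ 520.4, -158. ,   39. ]))]
```

View pics/w1.png

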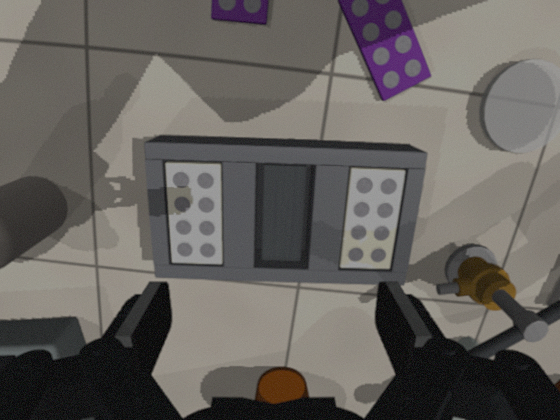

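Two white plates sit in the outer pockets (cols 196 and 372); the middle pocket is empty and its strip looks level; the purple look-alikes (240,5) and (385,50) lie on the table outside the block and stay put.

```bash
python3 - <<'E'
from h import *
im=cv2.imread("pics/w1.png"); m=camera_model("wrist")
hsv=cv2.cvtColor(im,cv2.COLOR_BGR2HSV)
# white plate quads
g=im.min(axis=2); mask=np.zeros(g.shape,np.uint8); mask[155:275,160:412]=(g[155:275,160:412]>135)*255
mask=cv2.morphologyEx(mask,cv2.MORPH_CLOSE,np.ones((21,21)))
for c in cv2.findContours(mask,cv2.RETR_EXTERNAL,cv2.CHAIN_APPROX_NONE)[0]:
    if cv2.contourArea(c)<2000: continue
    W=np.array([p2w(m,(p[0][1],p[0][0]),48)[:2] for p in c],np.float32)
    print(cv2.minAreaRect(W))
E
```

```text
((521.4889526367188, -151.69668579101562), (102.58954620361328, 50.12654113769531), 4.13638162612915)
((536.3007202148438, -323.9393310546875), (102.81541442871094, 50.641563415527344), 4.816845893859863)
```

```bash
python3 - <<'E'
from h import *
print(delta([557.4,-148.7,236],Rm=down(np.pi/2+.083)), sense()["tool_rot"])
E
```

```text
(array([0.0939, 0.0793, 0.0018]), array([0.009, 0.002, 0.034])) [0.66460761 0.74717913 0.00270264 0.00357349]
```

servo_tool([
  [0.047,0.04,0,0.009,0.002,0.034,-1],
  [0.047,0.04,0,0,0,0,-1],
  [0,0,0.055,0,0,0,-1],
  [0,0,0.055,0,0,0,-1],
  [0,0,0.055,0,0,0,-1],
  [0,0,0,0,0,0,-1],
])

```text
t: 3.62
position: [562.7, -139.3, 74.3]
tool_rot: [0.674, 0.738, 0.001, 0.004]
contact_force: [-1.4, 0.3, 1.3]
width: 0.003
```

```bash
python3 - <<'E'
from h import *
print(delta([557.4,-148.7,53],Rm=down(np.pi/2+.083)), sense()["position"])
E
```

```text
(array([-0.0088, -0.0063,  0.0213]), array([0.008, 0.004, 0.007])) [ 562.67608762 -139.27960106   74.29253161]
```

servo_tool([
  [-0.0088,-0.0063,0,0.008,0.004,0.007,-1],
  [0,0,0.018,0,0,0,-1],
  [0,0,0.004,0,0,0,-1],
  [0,0,0.004,0,0,0,-1],
  [0,0,0.004,0,0,0,-1],
  [0,0,0.004,0,0,0,-1],
])

```text
t: 4.38
position: [560.5, -150.3, 46.4]
tool_rot: [0.677, 0.736, 0.002, 0.006]
contact_force: [-0.5, 2.3, 6.9]
width: 0.0
```

servo_tool([
  [0,-0.001,0.004,0,0,0,-1],
  [0,-0.001,0.004,0,0,0,-1],
  [0,0,0.004,0,0,0,-1],
  [0,0,0.004,0,0,0,-1],
])

```text
t: 4.88
position: [563.7, -151.3, 37.2]
tool_rot: [0.677, 0.736, 0.005, 0.012]
contact_force: [-14.2, 5.1, 41.3]
width: -0.003
```

servo_tool([
  [0,0,-0.02,0,0,0,-1],
  [0,0,-0.05,-0.02,0,0,1],
  [0,-0.03,-0.05,0,0,0,1],
  [0,-0.04,-0.03,0,0,0,1],
  [0,0,0,0,0,0,1],
])

```text
t: 5.5
position: [487.4, -156.1, 188.9]
tool_rot: [0.676, 0.736, 0.012, 0.02]
contact_force: [-0.2, -0.3, 0.8]
width: 0.845
```

```bash
python3 - <<'E'
from h import *
m=camera_model("wrist"); im=camera("wrist"); cv2.imwrite("pics/w2.png",im)
print(sense()["position"],sense()["tool_rot"])
print(w2p(m,frame(528.9,-237.8,.083,[[-70,130,50],[70,130,50],[-70,-130,50],[-12,86,50]])).round())
import pickle; pickle.dump(m,open("w2.pkl","wb"))
E
```

```text
[ 488.05746291 -155.92332889  187.84754276] [0.67613581 0.73642155 0.01206565 0.0194447 ]
[[335. 143.]
 [325. 297.]
 [  8. 144.]
 [277. 213.]]
```

View pics/w2.png

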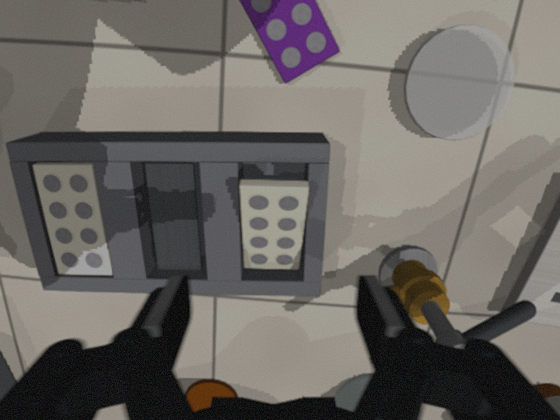

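```bash
python3 - <<'E'
from h import *
import pickle; m=pickle.load(open("w2.pkl","rb"))
def pl(u,v,h,sl,y0=86,th=.42):  # plate local: u along from centre, h above underside, sl slide along strip
    dx=u-12+sl; dz=h-3; c,s=np.cos(th),np.sin(th)
    return [12+dx*c+dz*s, y0+v, 42-dx*s+dz*c]
for sl in (0,4,8):
    print(sl,w2p(m,frame(528.9,-237.8,.083,[pl(-52,-26,9,sl),pl(-52,26,9,sl),pl(52,-26,9,sl),pl(52,26,9,sl),pl(-52,-26,0,sl),pl(-52,26,0,sl)])).round().tolist())
im=cv2.imread("pics/w2.png"); cv2.imwrite("pics/w2c.png",cv2.resize(im[150:300,220:340],None,fx=5,fy=4))
E
```

```text
0 [[242.0, 184.0], [313.0, 185.0], [249.0, 267.0], [305.0, 268.0], [243.0, 176.0], [312.0, 177.0]]
4 [[242.0, 188.0], [313.0, 189.0], [249.0, 270.0], [304.0, 270.0], [243.0, 180.0], [312.0, 181.0]]
8 [[243.0, 192.0], [312.0, 193.0], [250.0, 272.0], [304.0, 273.0], [244.0, 184.0], [311.0, 185.0]]
```

View pics/w2c.png

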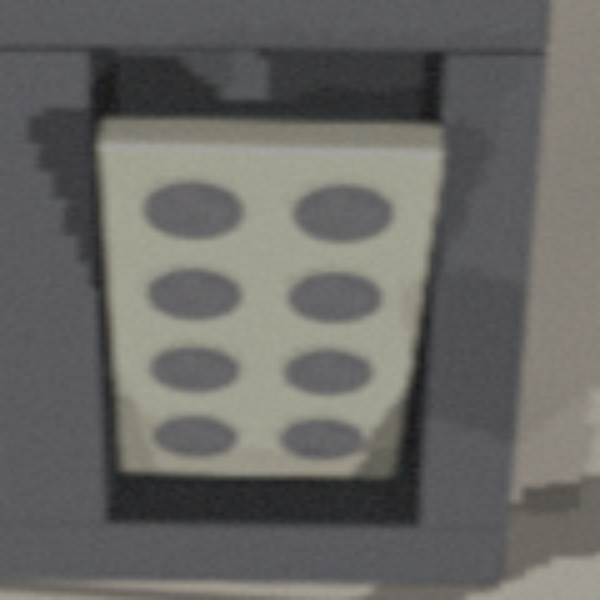

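```bash
cat >> h.py <<'E'
B=(528.9,-237.8,.083)
def pl(u,v,h,sl=0,y0=86,th=.42):
    dx=u-12+sl; dz=h-3; c,s=np.cos(th),np.sin(th)
    return [12+dx*c+dz*s, y0+v, 42-dx*s+dz*c]
def W(p): return frame(*B,p)[0]
E
python3 - <<'E'
from h import *
Rm=down(np.pi/2+.083,.42,.083)
g=W(pl(-42,-2,-2,3)); a=W(pl(-42,-2,58,3)); print(g,a)
print("to approach",delta(a,Rm=Rm),"rot",sense()["position"])
s=sense();T=R.from_quat(s["tool_rot"])
E
```

```text
[ 485.4556822 -157.1240107   58.2303384] [ 509.8370859  -155.09569437  113.01567482]
to approach (array([-0.0001,  0.0185,  0.0757]), array([ 0.464,  0.013, -0.   ])) rot [ 488.05746291 -155.92332889  187.84754276]
```

servo_tool([
  [0,0.0185,0.02,0.155,0,0,1],
  [0,0,0,0.155,0.006,0,1],
  [0,0,0,0.154,0.006,0,1],
  [0,0,0,0,0,0,1],
])

```text
t: 6.05
position: [509.1, -153.6, 163.0]
tool_rot: [0.661, 0.718, -0.159, -0.147]
contact_force: [-0.2, -0.4, -0.7]
width: 0.999
```

```bash
python3 - <<'E'
from h import *
Rm=down(np.pi/2+.083,.42,.083)
g=W(pl(-42,-2,-2,3)); a=W(pl(-42,-2,58,3))
print("to approach",delta(a,Rm=Rm),delta(g,Rm=Rm),"rot",sense()["position"],sense()["joints"])
E
```

```text
to approach (array([-0.0016,  0.0217,  0.045 ]), array([-0.018, -0.001, -0.001])) (array([-0.0016,  0.0228,  0.105 ]), array([-0.018, -0.001, -0.001])) rot [ 509.13534127 -153.60607666  163.01797593] [-0.41525448  0.62830585  1.26265137 -0.20342492  1.63961106 -2.04183044]
```

servo_tool([
  [-0.0016,0.0217,0.03,-0.018,0,0,1],
  [0,0,0.03,0,0,0,1],
  [0,0,0.02,0,0,0,1],
  [0,0,0,0,0,0,1],
])

```text
t: 6.55
position: [496.5, -155.6, 76.6]
tool_rot: [0.663, 0.72, -0.149, -0.138]
contact_force: [0.3, -0.3, 1.4]
width: 1.001
```

```bash
python3 - <<'E'
from h import *
Rm=down(np.pi/2+.083,.42,.083)
g=W(pl(-42,-2,-2,3))
print(delta(g,Rm=Rm),sense()["position"],sense()["contact_force"])
im=camera("wrist"); cv2.imwrite("pics/w3.png",im)
E
```

```text
(array([-0.0006, -0.0029,  0.0213]), array([ 0.012, -0.001, -0.   ])) [ 496.45027519 -155.61929341   76.60247594] [ 0.26131581 -0.34239134  1.38726309]
```

View pics/w3.png

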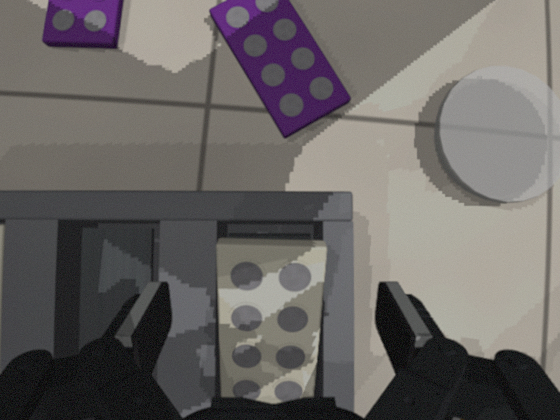

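servo_tool([
  [-0.0006,-0.003,0.011,0.012,0,0,1],
  [0,0,0.01,0,0,0,1],
  [0,0,0,0,0,0,-1],
  [0,0,0,0,0,0,-1],
  [0,0,0,0,0,0,-1],
  [0,0,0,0,0,0,-1],
  [0,0,0,0,0,0,-1],
])

```text
t: 7.48
position: [486.9, -157.9, 60.4]
tool_rot: [0.663, 0.72, -0.152, -0.139]
contact_force: [-0.9, 0.1, 0.4]
width: 0.579
```

servo_tool([
  [0,-0.011,-0.02,0,0,0,-1],
  [0,-0.022,-0.04,0,0,0,-1],
  [0,-0.022,-0.04,0,0,0,-1],
  [0,-0.016,-0.03,0,0,0,-1],
  [0,0,0,0,0,0,-1],
])

```text
t: 8.1
position: [473.9, -158.4, 211.4]
tool_rot: [0.663, 0.72, -0.152, -0.139]
contact_force: [0.7, -0.8, -3.2]
width: 0.579
```

```bash
python3 - <<'E'
from h import *
s=sense();print(s["position"],s["width"],s["contact_force"])
im=camera("wrist"); cv2.imwrite("pics/w4.png",im)
# bed from top0 image
m=camera_model("top"); t=cv2.imread("pics/top0.png")
g=t.min(axis=2); x0,y0,x1,y1=165,178,256,238
mask=np.zeros(g.shape,np.uint8); sub=g[y0:y1,x0:x1]
mask[y0:y1,x0:x1]=(sub>155)*255
print(np.percentile(sub,[10,50,90]))
mask=cv2.morphologyEx(mask,cv2.MORPH_CLOSE,np.ones((9,9)))
c=max(cv2.findContours(mask,cv2.RETR_EXTERNAL,cv2.CHAIN_APPROX_NONE)[0],key=cv2.contourArea)
Wd=np.array([p2w(m,(p[0][1],p[0][0]),20)[:2] for p in c],np.float32); print(cv2.minAreaRect(Wd))
v=t.copy(); cv2.drawContours(v,[c],-1,(0,0,255),1)
cv2.imwrite("pics/bed.png",np.hstack([cv2.resize(v[165:250,150:270],None,fx=3,fy=3),cv2.resize(im,(340,255))]))
E
```

```text
[ 473.89978057 -158.42931757  211.36225954] 0.5786539618202154 [ 0.67723159 -0.78905201 -3.23692295]
[ 93. 135. 141.]Traceback (most recent call last):
  File "<stdin>", line 11, in <module>
ValueError: max() iterable argument is empty
```

```bash
python3 - <<'E'
from h import *
m=camera_model("top"); t=cv2.imread("pics/top0.png")
G=cv2.GaussianBlur(t.min(axis=2),(3,3),0)
print(G[210,160:262:2]); print(G[170:250:2,220]); print(t[210,165:175:3].tolist(),t[240,200].tolist(),t[210,260].tolist())
im=cv2.imread("pics/w4.png")
cv2.imwrite("pics/bed.png",np.hstack([cv2.resize(t[165:250,150:270],None,fx=4,fy=4),cv2.resize(im,(340,340))]))
E
```

```text
[109 126 132 131 129 130 138 139 139 137 108  63  62  64  69 113 138 139
 141 140 140 140 137 130 127 126 122 129 139 140 141 140 140 141 126  71
  63  66  71 102 139 140 140 141 124  82  97 128 130 130 132]
[122 122 122 122 123 125 125 125 124 137 137 139 138 139 140 140 140 141
 140 140 141 140 141 141 141 140 140 140 140 140 139 125 124 127 132 133
 135 135 136 138]
[[131, 137, 138], [133, 139, 140], [138, 140, 139], [139, 140, 140]] [131, 137, 138] [132, 138, 140]
```

View pics/bed.png

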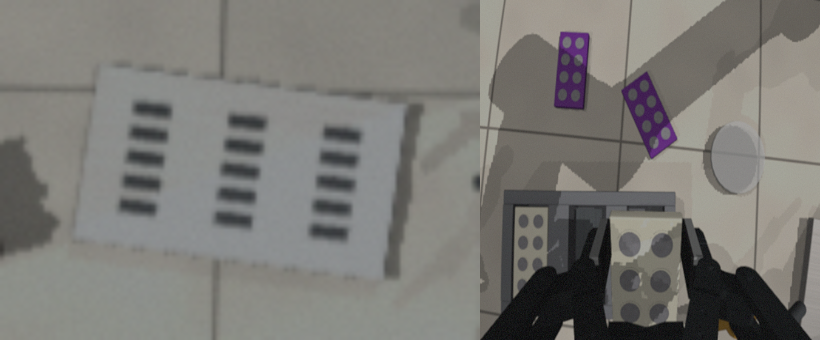

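```bash
python3 - <<'E'
from h import *
m=camera_model("top")
c=[(98,66),(408,104),(385,278),(73,241)]
P=np.array([p2w(m,(165+y/4,150+x/4),20)[:2] for x,y in c]); print(P.round(), P.mean(0))
print("yaws",np.arctan2(-(P[0]-P[1])[0],(P[0]-P[1])[1]),np.arctan2(-(P[3]-P[2])[0],(P[3]-P[2])[1]),np.arctan2(*(P[0]-P[3])[::-1]),np.arctan2(*(P[1]-P[2])[::-1]))
print(np.linalg.norm(P[0]-P[1]),np.linalg.norm(P[0]-P[3]))
E
```

```text
[[648. 379.]
 [617. 100.]
 [462. 117.]
 [490. 396.]] [554.12485375 247.93320932]
yaws -0.1078301033450779 -0.10221058835716694 -0.1058600113062513 -0.11005426536645109
280.84802714568394 158.31662191952216
```

servo_tool([
  [0,0,0,-0.14,0,0,-1],
  [0,0,0,-0.14,0,0,-1],
  [0,0,0,-0.14,0,0,-1],
  [0,0,0,0,0,0.1,-1],
  [0,0,0,0,0,0.09,-1],
  [0,0,0,0,0,0,-1],
])

```text
t: 8.9
position: [470.8, -156.3, 199.9]
tool_rot: [0.746, 0.666, 0.004, -0.003]
contact_force: [-0.2, 0.5, -1.4]
width: 0.582
```

```bash
cat >> h.py <<'E'
BED=(554.1,247.9,-.106)
def WB(p): return frame(*BED,p)[0]
RB=down(np.pi/2-.106)
E
python3 - <<'E'
from h import *
print(delta(np.r_[WB([-42,60,0])[:2],211],Rm=RB),sense()["position"],sense()["width"])
E
```

```text
(array([ 0.4708, -0.0056, -0.0063]), array([ 0.001, -0.01 , -0.008])) [ 470.83064335 -156.33570582  199.88748344] 0.5818936033976368
```

servo_tool([
  [0.055,-0.001,0,0,-0.01,-0.008,-1],
  [0.055,-0.001,0,0,0,0,-1],
  [0.055,-0.001,0,0,0,0,-1],
  [0.055,-0.001,0,0,0,0,-1],
  [0.055,-0.001,0,0,0,0,-1],
  [0.055,-0.001,0,0,0,0,-1],
  [0.055,0,0,0,0,0,-1],
  [0.055,0,0,0,0,0,-1],
  [0.03,0,0,0,0,0,-1],
  [0,0,0,0,0,0,-1],
])

```text
t: 10.15
position: [509.9, 327.3, 189.2]
tool_rot: [0.737, 0.676, -0.006, -0.005]
contact_force: [-0.3, -0.0, -1.2]
width: 0.583
```

```bash
python3 - <<'E'
from h import *
print(delta(np.r_[WB([-42,60,0])[:2],45],Rm=RB),sense()["position"],sense()["width"])
m=camera_model("wrist");im=camera("wrist"); cv2.imwrite("pics/w5.png",im)
print(w2p(m,[WB(p) for p in ([-80,-140,20],[-80,140,20],[0,-80,20],[0,0,20])]).round().tolist())
E
```

```text
(array([-0.0142,  0.0121,  0.1441]), array([-0.014,  0.002,  0.02 ])) [509.94623586 327.29873686 189.23663195] 0.5826560956495097
[[34.0, 153.0], [350.0, 158.0], [109.0, 238.0], [193.0, 240.0]]
```

View pics/w5.png

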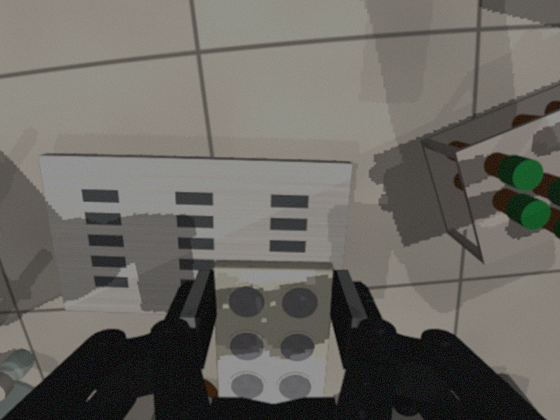

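servo_tool([
  [-0.0142,0.012,0.03,-0.014,0.002,0.02,-1],
  [0,0,0.05,0,0,0,-1],
  [0,0,0.04,0,0,0,-1],
  [0,0,0.015,0,0,0,-1],
  [0,0,0,0,0,0,-1],
])

```text
t: 10.82
position: [521.4, 305.3, 50.6]
tool_rot: [0.745, 0.668, -0.001, 0.0]
contact_force: [0.7, 0.7, 0.5]
width: 0.579
```

```bash
python3 - <<'E'
from h import *
print(delta(np.r_[WB([-42,60,0])[:2],22],Rm=RB),sense()["position"],sense()["contact_force"])
E
```

```text
(array([ 0.0064, -0.0034,  0.0286]), array([-0.   ,  0.002, -0.003])) [521.35742991 305.3394869   50.61718638] [0.65839486 0.71269582 0.51111664]
```

servo_tool([
  [0.0064,-0.003,0.014,0,0,0,-1],
  [0,0,0.008,0,0,0,-1],
  [0,0,0.003,0,0,0,-1],
  [0,0,0.003,0,0,0,-1],
])

```text
t: 11.32
position: [520.7, 313.1, 24.4]
tool_rot: [0.744, 0.668, 0.002, 0.002]
contact_force: [0.1, -0.4, -0.5]
width: 0.58
```

servo_tool([
  [0,0,0.002,0,0,0,-1],
  [0,0,0.002,0,0,0,-1],
  [0,0,0.002,0,0,0,-1],
])

```text
t: 11.7
position: [521.0, 313.2, 21.2]
tool_rot: [0.744, 0.668, 0.002, 0.002]
contact_force: [-11.8, -3.9, 23.0]
width: 0.582
```

servo_tool([
  [0,0,0,0,0,0,1],
  [0,0,0,0,0,0,1],
  [0,0,0,0,0,0,1],
  [0,0,-0.02,0,0,0,1],
  [0,0,-0.05,0,0,0,1],
  [0,0,-0.06,0,0,0,1],
  [0,-0.02,-0.06,0,0,0,1],
  [0,0,0,0,0,0,1],
])

```text
t: 12.7
position: [500.3, 315.2, 215.1]
tool_rot: [0.744, 0.668, 0.002, 0.002]
contact_force: [0.4, -0.4, -0.3]
width: 1.004
```

```bash
cat >> h.py <<'E'
def plates(cam="wrist",roi=None,thr=150,z=29,fn=None):
    m=camera_model(cam); im=camera(cam)
    if fn: cv2.imwrite(fn,im)
    for d in spot_point("plate1",cam): 
        w=p2w(m,d["centre"],20); f=frame(0,0,-BED[2],w-[BED[0],BED[1],0])[0]
        print("plate",np.round(d["centre"]),round(d["confidence"],2),"bed frame",f.round(1))
E
python3 - <<'E'
from h import *
plates(fn="pics/w6.png")
B3=np.pi/2+.083
print("rocker3 press",delta(np.r_[W([-35,84,0])[:2],200],Rm=down(B3)),sense()["position"])
E
```

```text
plate [237. 270.] 0.75 bed frame [ 2.4 57.7 20. ]
rocker3 press (array([-0.4697,  0.0389,  0.0116]), array([-0.002,  0.003, -0.192])) [499.54175307 314.20581098 210.28960739]
```

View pics/w6.png

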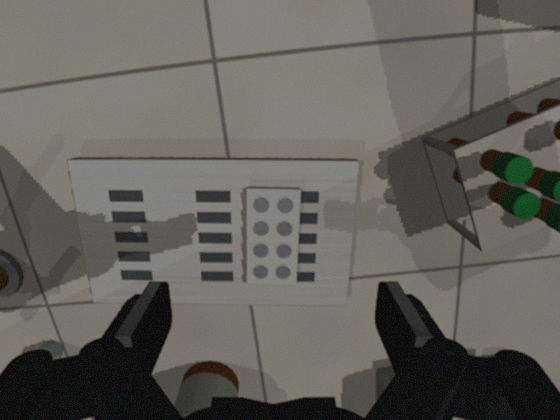

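servo_tool([
  [0,0,0,0,0,-0.096,-1],
  [0,0,0,0,0,-0.096,-1],
  [-0.055,-0.006,0,0,0,0,-1],
  [-0.055,-0.006,0,0,0,0,-1],
  [-0.055,-0.006,0,0,0,0,-1],
  [-0.055,-0.006,0,0,0,0,-1],
  [-0.055,-0.006,0,0,0,0,-1],
  [-0.055,-0.006,0,0,0,0,-1],
  [-0.055,-0.006,0,0,0,0,-1],
  [-0.05,-0.006,0,0,0,0,-1],
  [0,0,0,0,0,0,-1],
])

```text
t: 14.18
position: [485.2, -138.5, 191.9]
tool_rot: [0.675, 0.737, -0.012, -0.012]
contact_force: [-0.0, 0.6, 0.1]
width: -0.0
```

```bash
python3 - <<'E'
from h import *
print("rocker3 press",delta(np.r_[W([-35,84,0])[:2],70],Rm=down(np.pi/2+.083)),sense()["position"])
E
```

```text
rocker3 press (array([-0.0188,  0.0044,  0.1218]), array([-0.034, -0.002,  0.005])) [ 485.17153196 -138.48801443  191.87245548]
```

servo_tool([
  [-0.0188,0.006,0.03,-0.034,0,0.005,-1],
  [0,0,0.045,0,0,0,-1],
  [0,0,0.04,0,0,0,-1],
  [0,0,0.003,0,0,0,-1],
  [0,0,0,0,0,0,-1],
])

```text
t: 14.8
position: [490.7, -153.6, 66.8]
tool_rot: [0.677, 0.736, 0.001, -0.004]
contact_force: [0.1, -0.3, 0.9]
width: 0.002
```

```bash
python3 - <<'E'
from h import *
print("rocker3 press",delta(np.r_[W([-35,84,0])[:2],42],Rm=down(np.pi/2+.083)),sense()["position"],sense()["contact_force"])
E
```

```text
rocker3 press (array([-0.0033, -0.0038,  0.0248]), array([-0.005, -0.007,  0.001])) [ 490.72547098 -153.57304475   66.84009915] [ 0.09290291 -0.25592957  0.92029603]
```

servo_tool([
  [-0.0033,-0.004,0.006,0,0,0,-1],
  [0,0,0.005,0,0,0,-1],
  [0,0,0.005,0,0,0,-1],
  [0,0,0.005,0,0,0,-1],
  [0,0,0.005,0,0,0,-1],
])

```text
t: 15.42
position: [488.1, -157.9, 42.7]
tool_rot: [0.677, 0.736, 0.001, -0.002]
contact_force: [-0.9, 0.2, 1.8]
width: 0.001
```

servo_tool([
  [0,0,0.003,0,0,0,-1],
  [0,0,0.003,0,0,0,-1],
  [0,0,0.003,0,0,0,-1],
])

```text
t: 15.8
position: [488.4, -158.2, 37.6]
tool_rot: [0.676, 0.737, 0.001, -0.001]
contact_force: [-17.6, 7.2, 47.8]
width: 0.002
```

servo_tool([
  [0,0,-0.02,0,0,0,-1],
  [0,0,-0.03,0,0,0,-1],
  [-0.055,0.022,0,0,0,0,-1],
  [-0.055,0.022,0,0,0,0,-1],
  [-0.055,0.022,0,0,0,0,-1],
  [0,0,0,0,0,0,-1],
])

```text
t: 16.55
position: [571.1, -321.0, 88.4]
tool_rot: [0.676, 0.737, 0.001, -0.0]
contact_force: [0.6, 0.2, -0.7]
width: 0.0
```

```bash
python3 - <<'E'
from h import *
print(delta(np.r_[W([35,-87,0])[:2],53],Rm=down(np.pi/2+.083)),sense()["position"],sense()["contact_force"],sense()["joints"][5])
E
```

```text
(array([-0.0006, -0.0002,  0.0354]), array([ 0.001, -0.002,  0.004])) [ 571.10214527 -321.02795356   88.37427848] [ 0.61497539  0.15887359 -0.73558623] -2.3503719969440815
```

servo_tool([
  [0,0,0.03,0,0,0,-1],
  [0,0,0.006,0,0,0,-1],
  [0,-0.001,0.005,0,0,0,-1],
  [0,-0.001,0.005,0,0,0,-1],
  [0,-0.001,0.005,0,0,0,-1],
])

```text
t: 17.18
position: [571.6, -319.8, 41.8]
tool_rot: [0.675, 0.738, 0.003, 0.005]
contact_force: [-0.2, 2.1, 8.4]
width: -0.005
```

servo_tool([
  [0,-0.001,0.004,0,0,0,-1],
  [0,-0.001,0.003,0,0,0,-1],
  [0,0,0.003,0,0,0,-1],
])

```text
t: 17.55
position: [572.9, -320.2, 39.8]
tool_rot: [0.674, 0.738, 0.004, 0.011]
contact_force: [-1.2, -0.0, 7.9]
width: 0.0
```

servo_tool([
  [0,-0.001,0.004,0,0,0,-1],
  [0,-0.001,0.004,0,0,0,-1],
  [0,0,0.004,0,0,0,-1],
])

```text
t: 17.92
position: [575.4, -321.4, 38.6]
tool_rot: [0.673, 0.739, 0.005, 0.019]
contact_force: [-2.6, 1.6, 12.5]
width: -0.005
```

servo_tool([
  [0,-0.003,0.005,-0.02,0,0,-1],
  [0,-0.002,0.005,-0.01,0,0,-1],
  [0,-0.001,0.005,0,0,0,-1],
])

```text
t: 18.3
position: [577.2, -322.3, 38.0]
tool_rot: [0.672, 0.739, 0.019, 0.04]
contact_force: [-9.4, 6.2, 23.9]
width: -0.001
```

servo_tool([
  [0,0,-0.02,0.04,0,0,-1],
  [0,0,-0.05,0.04,0,0,1],
  [0,-0.035,-0.05,0,0,0,1],
  [0,-0.04,-0.03,0,0,0,1],
  [0,0,0,0,0,0,1],
])

```text
t: 18.92
position: [497.0, -322.8, 198.0]
tool_rot: [0.672, 0.74, -0.012, 0.016]
contact_force: [-0.2, 0.3, -1.3]
width: 0.845
```

```bash
python3 - <<'E'
from h import *
m=camera_model("wrist"); im=camera("wrist")
print(sense()["position"],sense()["tool_rot"])
for th in (.42,.35,.28):
  for sl in (0,4):
    print(th,sl,w2p(m,[W(pl(u,v,h,sl,-87,th)) for u,v,h in((-52,-26,9),(-52,26,9),(-52,-26,0),(52,-26,9),(52,26,9))]).round().tolist())
cv2.imwrite("pics/w7.png",cv2.resize(im[140:300,180:420],None,fx=3,fy=3))
E
```

```text
[ 497.71050518 -322.39858109  196.63009111] [ 0.6716238   0.74064859 -0.01148986  0.01513678]
0.42 0 [[240.0, 191.0], [308.0, 193.0], [241.0, 184.0], [247.0, 274.0], [301.0, 275.0]]
0.42 4 [[240.0, 195.0], [308.0, 197.0], [242.0, 188.0], [247.0, 276.0], [301.0, 278.0]]
0.35 0 [[241.0, 187.0], [308.0, 189.0], [242.0, 181.0], [247.0, 276.0], [301.0, 277.0]]
0.35 4 [[241.0, 192.0], [307.0, 193.0], [242.0, 185.0], [247.0, 278.0], [301.0, 280.0]]
0.28 0 [[241.0, 184.0], [308.0, 185.0], [243.0, 178.0], [247.0, 278.0], [301.0, 279.0]]
0.28 4 [[242.0, 188.0], [307.0, 190.0], [243.0, 182.0], [247.0, 281.0], [301.0, 282.0]]
```

View pics/w7.png

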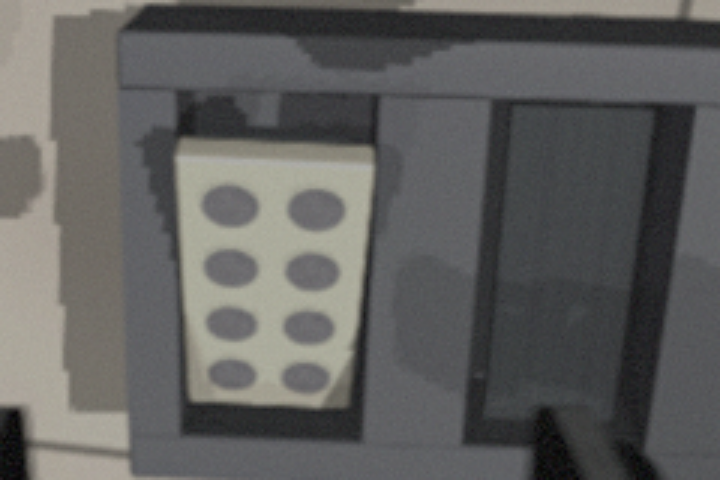

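```bash
python3 - <<'E'
from h import *
Rm=down(np.pi/2+.083,.42,.083)
print(delta(W(pl(-42,-2,58,1,-87)),Rm=Rm))
E
```

```text
(array([-0.0045,  0.0237,  0.0831]), array([0.424, 0.04 , 0.007]))
```

servo_tool([
  [-0.0045,0.0237,0.02,0.142,0.014,0,1],
  [0,0,0,0.142,0.013,0,1],
  [0,0,0,0.14,0.013,0,1],
  [0,0,0,0,0,0,1],
])

```text
t: 19.48
position: [523.6, -322.7, 172.2]
tool_rot: [0.658, 0.721, -0.158, -0.148]
contact_force: [-0.5, 0.4, -0.3]
width: 0.998
```

```bash
python3 - <<'E'
from h import *
Rm=down(np.pi/2+.083,.42,.083)
print(delta(W(pl(-42,-2,18,1,-87)),Rm=Rm),sense()["joints"])
E
```

```text
(array([-0.0051,  0.0237,  0.0936]), array([-0.016, -0.001,  0.008])) [-0.6275498   0.78632848  0.95970707 -0.28169666  1.72928735 -2.2871889 ]
```

servo_tool([
  [-0.005,0.0237,0.03,-0.016,0,0.008,1],
  [0,0,0.03,0,0,0,1],
  [0,0,0.028,0,0,0,1],
  [0,0,0,0,0,0,1],
])

```text
t: 19.98
position: [510.2, -327.8, 79.0]
tool_rot: [0.663, 0.721, -0.148, -0.137]
contact_force: [0.2, -0.6, 0.4]
width: 0.998
```

```bash
python3 - <<'E'
from h import *
Rm=down(np.pi/2+.083,.42,.083)
print(delta(W(pl(-42,-2,-2,1,-87)),Rm=Rm),sense()["contact_force"])
E
```

```text
(array([-0.0009, -0.0035,  0.0232]), array([ 0.014, -0.   ,  0.001])) [ 0.21185202 -0.63608374  0.35638253]
```

servo_tool([
  [-0.001,-0.0035,0.012,0.014,0,0,1],
  [0,0,0.011,0,0,0,1],
  [0,0,0,0,0,0,-1],
  [0,0,0,0,0,0,-1],
  [0,0,0,0,0,0,-1],
  [0,0,0,0,0,0,-1],
  [0,0,0,0,0,0,-1],
])

```text
t: 20.85
position: [499.0, -330.7, 61.7]
tool_rot: [0.663, 0.72, -0.153, -0.138]
contact_force: [-1.4, -0.8, 0.1]
width: 0.577
```

servo_tool([
  [0,-0.011,-0.02,0,0,0,-1],
  [0,-0.022,-0.04,0,0,0,-1],
  [0,-0.022,-0.04,0,0,0,-1],
  [0,-0.022,-0.04,0,0,0,-1],
  [0,0,0,-0.14,0,0,-1],
  [0,0,0,-0.14,0,0,-1],
  [0,0,0,-0.14,0,0,-1],
  [0,0,0,0,0,0.1,-1],
  [0,0,0,0,0,0.09,-1],
  [0,0,0,0,0,0,-1],
])

```text
t: 22.1
position: [484.3, -331.2, 241.6]
tool_rot: [0.745, 0.667, 0.007, 0.016]
contact_force: [-0.1, -1.3, -0.6]
width: 0.576
```

```bash
python3 - <<'E'
from h import *
cv2.imwrite("pics/w8.png",camera("wrist"))
print(delta(np.r_[WB([-42,-60,0])[:2],200],Rm=RB),sense()["position"],sense()["width"])
E
```

```text
(array([ 0.5236, -0.0364,  0.0348]), array([ 0.033,  0.011, -0.002])) [ 484.40290633 -331.23644894  241.61834076] 0.5703836630576162
```

View pics/w8.png

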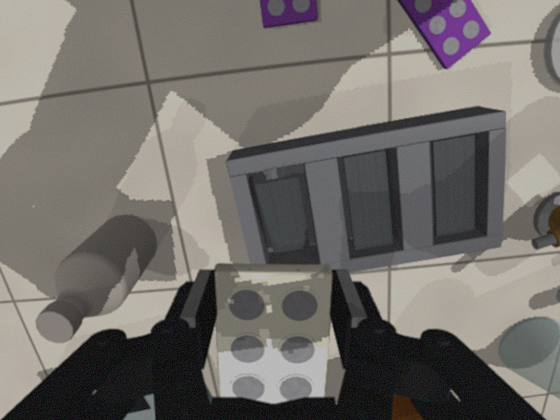

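servo_tool([
  [0.055,-0.004,0,0.033,0.011,0,-1],
  [0.055,-0.004,0,0,0,0,-1],
  [0.055,-0.004,0,0,0,0,-1],
  [0.055,-0.004,0,0,0,0,-1],
  [0.055,-0.004,0,0,0,0,-1],
  [0.055,-0.004,0,0,0,0,-1],
  [0.055,-0.004,0,0,0,0,-1],
  [0.055,-0.004,0,0,0,0,-1],
  [0.055,0,0.01,0,0,0,-1],
  [0.01,0,0.01,0,0,0,-1],
  [0,0,0.01,0,0,0,-1],
])

```text
t: 23.52
position: [503.2, 190.4, 215.5]
tool_rot: [0.737, 0.676, 0.003, 0.003]
contact_force: [-0.3, -0.5, -0.6]
width: 0.578
```

```bash
python3 - <<'E'
from h import *
print(delta(np.r_[WB([-42,-60,0])[:2],50],Rm=RB),sense()["position"],sense()["width"])
plates(fn="pics/w9.png")
E
```

```text
(array([0.0025, 0.0013, 0.1655]), array([0.008, 0.   , 0.021])) [503.19592431 190.4352203  215.48975143] 0.5783139502887922
plate [224. 391.] 0.95 bed frame [ 2.7 56.3 20. ]
plate [356. 275.] 0.66 bed frame [170.3 -56.3  20. ]
```

View pics/w9.png

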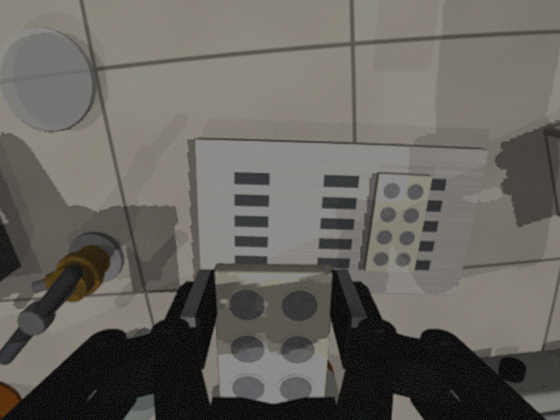

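servo_tool([
  [0.0025,0.001,0.04,0.008,0,0.021,-1],
  [0,0,0.05,0,0,0,-1],
  [0,0,0.05,0,0,0,-1],
  [0,0,0.015,0,0,0,-1],
  [0,0,0,0,0,0,-1],
])

```text
t: 24.25
position: [507.9, 185.8, 60.0]
tool_rot: [0.747, 0.665, 0.002, 0.001]
contact_force: [0.2, -0.2, -0.5]
width: 0.574
```

```bash
python3 - <<'E'
from h import *
print(delta(np.r_[WB([-42,-60,0])[:2],22],Rm=RB),sense()["position"],sense()["contact_force"])
E
```

```text
(array([ 0.0066, -0.0028,  0.0379]), array([ 0.004, -0.   , -0.01 ])) [507.86199294 185.77505005  59.95007478] [ 0.20593453 -0.17730395 -0.53515353]
```

servo_tool([
  [0.0066,-0.003,0.02,0.004,0,-0.008,-1],
  [0,0,0.01,0,0,0,-1],
  [0,0,0.004,0,0,0,-1],
  [0,0,0.003,0,0,0,-1],
  [0,0,0.003,0,0,0,-1],
])

```text
t: 24.88
position: [508.3, 193.4, 21.7]
tool_rot: [0.744, 0.668, 0.003, 0.002]
contact_force: [-7.5, -1.2, 24.1]
width: 0.574
```

Touching down; release, rise, and go level rocker1.

servo_tool([
  [0,0,0,0,0,0,1],
  [0,0,0,0,0,0,1],
  [0,0,0,0,0,0,1],
  [0,0,-0.02,0,0,0,1],
  [0,0,-0.05,0,0,0,1],
  [0,0,-0.06,0,0,0,1],
  [0,0,-0.06,0,0,0,1],
  [0,0,0,0,0,0,1],
])

```text
t: 25.88
position: [507.0, 192.9, 218.3]
tool_rot: [0.744, 0.668, 0.004, 0.002]
contact_force: [0.2, -1.1, -1.0]
width: 1.0
```

```bash
python3 - <<'E'
from h import *
plates(fn="pics/w10.png")
print(delta(np.r_[W([-35,-88,0])[:2],200],Rm=down(np.pi/2+.083)),sense()["position"])
E
```

```text
plate [220. 272.] 0.91 bed frame [  5.7 -60.2  20. ]
plate [217. 390.] 0.84 bed frame [ 2.4 58.4 20. ]
(array([-0.5185,  0.052 ,  0.0135]), array([ 0.001, -0.   , -0.191])) [505.31401018 192.6415082  213.77651495]
```

servo_tool([
  [0,0,0,0,0,-0.096,-1],
  [0,0,0,0,0,-0.096,-1],
  [-0.055,-0.005,0,0,0,0,-1],
  [-0.055,-0.005,0,0,0,0,-1],
  [-0.055,-0.005,0,0,0,0,-1],
  [-0.055,-0.005,0,0,0,0,-1],
  [-0.055,-0.005,0,0,0,0,-1],
  [-0.055,-0.005,0,0,0,0,-1],
  [-0.055,-0.005,0,0,0,0,-1],
  [-0.055,-0.005,0,0,0,0,-1],
  [-0.055,-0.005,0,0,0,0,-1],
  [0,0,0,0,0,0,-1],
])

```text
t: 27.48
position: [498.1, -318.0, 189.8]
tool_rot: [0.673, 0.739, -0.006, -0.016]
contact_force: [0.9, 0.4, -0.7]
width: -0.003
```

```bash
python3 - <<'E'
from h import *
print(delta(np.r_[W([-35,-88,0])[:2],66],Rm=down(np.pi/2+.083)),sense()["position"])
E
```

```text
(array([-0.0126,  0.0061,  0.1235]), array([-0.032, -0.016,  0.01 ])) [ 498.09106164 -318.0194525   189.77323804]
```

servo_tool([
  [-0.0126,0.006,0.03,-0.032,-0.016,0.01,-1],
  [0,0,0.045,0,0,0,-1],
  [0,0,0.04,0,0,0,-1],
  [0,0,0,0,0,0,-1],
])

```text
t: 27.98
position: [502.9, -325.6, 66.2]
tool_rot: [0.677, 0.736, 0.001, -0.004]
contact_force: [0.1, -1.2, -0.2]
width: -0.002
```

```bash
python3 - <<'E'
from h import *
print(delta(np.r_[W([-35,-88,0])[:2],42],Rm=down(np.pi/2+.083)),sense()["position"])
E
```

```text
(array([-0.0028, -0.0017,  0.0242]), array([-0.004, -0.007,  0.   ])) [ 502.88991294 -325.61603459   66.2441907 ]
```

servo_tool([
  [-0.0028,-0.002,0.006,0,0,0,-1],
  [0,0,0.005,0,0,0,-1],
  [0,0,0.005,0,0,0,-1],
  [0,0,0.005,0,0,0,-1],
  [0,0,0.004,0,0,0,-1],
  [0,0,0.004,0,0,0,-1],
  [0,0,0.003,0,0,0,-1],
])

```text
t: 28.85
position: [502.8, -329.6, 38.3]
tool_rot: [0.677, 0.736, 0.0, -0.0]
contact_force: [-7.7, 5.7, 27.6]
width: -0.001
```

servo_tool([
  [0,0,-0.03,0,0,0,-1],
  [0,0,-0.06,0,0,0,0],
  [0,0,-0.06,0,0,0,0],
  [0.05,-0.012,-0.06,0,0,0,0],
  [0.05,-0.012,0,0,0,0,0],
  [0.05,-0.012,0,0,0,0,0],
  [0.05,-0.012,0,0,0,0,0],
  [0,0,0,0,0,0,0],
])

```text
t: 29.85
position: [440.3, -140.2, 239.6]
tool_rot: [0.677, 0.736, 0.002, 0.0]
contact_force: [1.0, -0.5, 0.6]
width: 0.497
```

```bash
python3 - <<'E'
from h import *
m=camera_model("wrist"); im=camera("wrist"); cv2.imwrite("pics/w11.png",im)
print(sense()["position"])
for n in("tee_mid","tee_end"): print(n,[(d['centre'],d['confidence'],p2w(m,d['centre'],115).round(1)) for d in spot_point(n,"wrist")])
mt=camera_model("top");camera("top")
for n in("tee_mid","tee_end"): print(n,[(d['centre'],d['confidence'],p2w(mt,d['centre'],115).round(1)) for d in spot_point(n,"top")])
E
```

```text
[ 440.81542641 -141.55291609  239.55461459]
tee_mid []
tee_end []
tee_mid [([201.3, 284.6], 0.75, array([572.8, -16.8, 115. ]))]
tee_end [([208.6, 210.6], 0.33, array([544.6, 229.6, 115. ]))]
```

View pics/w11.png

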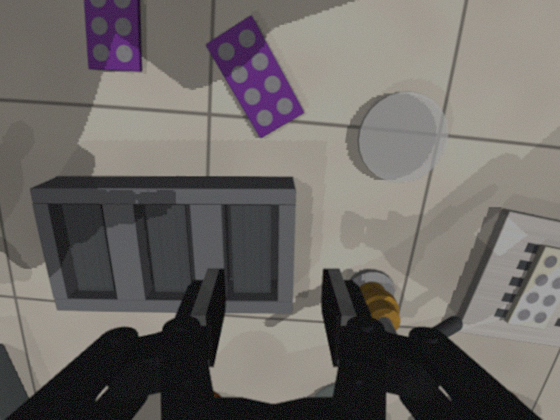

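servo_tool([
  [0.043,-0.024,-0.02,0,0,0,1],
  [0.043,-0.024,-0.02,0,0,0,1],
  [0.043,-0.024,-0.02,0,0,0,1],
  [0,0,0,0,0,0,1],
])

```text
t: 30.65
position: [358.0, -20.0, 300.0]
tool_rot: [0.68, 0.733, 0.002, -0.001]
contact_force: [0.5, -0.6, 0.1]
width: 1.001
```

```bash
python3 - <<'E'
from h import *
m=camera_model("wrist"); im=camera("wrist")
print(sense()["position"],w2p(m,[570,-15,115]))
for n in("tee_mid","tee_end"): print(n,[(d['centre'],d['confidence'],p2w(m,d['centre'],115).round(1)) for d in spot_point(n,"wrist")])
import pickle; pickle.dump(m,open("w12.pkl","wb"))
cv2.imwrite("pics/w12.png",im)
t=camera("top"); cv2.imwrite("pics/w12b.png",np.hstack([im,np.vstack([cv2.resize(t[175:230,260:310],None,fx=4,fy=4),np.zeros((200,200,3),np.uint8)])]))
E
```

```text
[358.42564256 -20.94262845 299.17672348] [[263.42714071 362.65641872]]
tee_mid [([370.9, 264.9], 0.95, array([581.8, -12.6, 115. ]))]
tee_end [([391.4, 233.6], 0.75, array([615.4, -47.2, 115. ]))]
```

View pics/w12b.png

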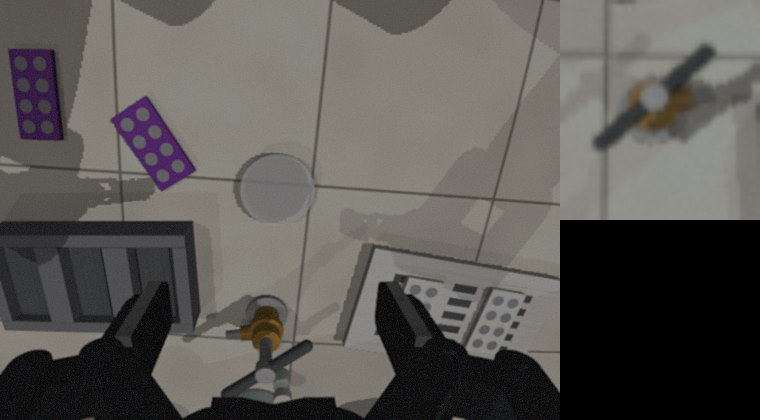

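```bash
python3 - <<'E'
from h import *
import pickle
mt=camera_model("top"); mw=pickle.load(open("w12.pkl","rb"))
for m,a,b in((mt,(187.5,297.5),(210.8,270)),(mw,(345.5,308),(391,226))):
    A,Bp=p2w(m,a,115),p2w(m,b,115); print(A.round(1),Bp.round(1),((A+Bp)/2).round(1),np.linalg.norm(A-Bp),np.arctan2(*(A-Bp)[:2][::-1]))
print(p2w(mw,(374,265),120),p2w(mt,(199.3,283.8),124))
print(sense()["joints"],delta([581,-13.5,200]))
E
```

```text
[619.8 -59.3 115. ] [540.3  31.3 115. ] [580. -14. 115.] 120.57628219886854 -0.8506573117617332
[542.7  32.7 115. ] [615.5 -56.1 115. ] [579.1 -11.7 115. ] 114.85498230356424 2.257779910376016
[581.58359707 -12.37390248 120.        ] [578.53970218 -14.03590158 124.        ]
[-0.39313662 -0.11246724  1.79777201  0.00377487  1.46211302 -2.03582591] (array([-0.0082,  0.2227,  0.0971]), array([0., 0., 0.]))
```

servo_tool([
  [0,0,0,0,0,0.18,0.4],
  [0,0,0,0,0,0.18,0.4],
  [0,0,0,0,0,0.18,0.4],
  [0,0,0,0,0,0.18,0.4],
  [0,0,0,0,0,0.18,0.4],
  [0,0,0,0,0,0.18,0.4],
  [0,0,0,0,0,0.18,0.4],
  [0,0,0,0,0,0.18,0.4],
  [0,0,0,0,0,0.18,0.4],
  [0,0,0,0,0,0.18,0.4],
  [0,0,0,0,0,0.18,0.4],
  [0,0,0,0,0,0.18,0.4],
])

```text
t: 32.35
position: [363.3, -32.2, 288.8]
tool_rot: [0.954, -0.298, -0.014, -0.003]
contact_force: [-0.5, -0.7, 0.2]
width: 0.702
```

servo_tool([
  [0,0,0,0,0,0.18,0.4],
  [0,0,0,0,0,0.18,0.4],
  [0,0,0,0,0,0.18,0.4],
  [0,0,0,0,0,0.18,0.4],
  [0,0,0,0,0,0.18,0.4],
  [0,0,0,0,0,0.18,0.4],
  [0,0,0,0,0,0.18,0.4],
  [0,0,0,0,0,0.18,0.4],
  [0,0,0,0,0,0.18,0.4],
  [0,0,0,0,0,0.18,0.4],
])

```text
t: 33.6
position: [366.8, -41.1, 280.8]
tool_rot: [-0.325, 0.946, 0.017, -0.016]
contact_force: [0.2, 0.8, 0.3]
width: 0.705
```

```bash
python3 - <<'E'
from h import *
print(delta([580,-13,180],Rm=down(-2.44)),sense()["joints"],sense()["position"])
E
```

```text
(array([-0.1874, -0.1129,  0.0925]), array([ 0.043, -0.019, -0.04 ])) [-0.43367359 -0.05399845  1.7897158   0.00210882  1.45252238  2.04621202] [366.79503003 -41.09997175 280.80838605]
```

servo_tool([
  [-0.047,-0.028,0,0.043,-0.019,-0.04,0.4],
  [-0.047,-0.028,0.02,0,0,0,0.4],
  [-0.047,-0.028,0.03,0,0,0,0.4],
  [-0.042,-0.025,0.03,0,0,0,0.4],
  [0,0,0,0,0,0,0.4],
])

```text
t: 34.22
position: [584.1, -13.9, 190.1]
tool_rot: [-0.339, 0.941, 0.001, -0.003]
contact_force: [-0.9, -0.6, 0.3]
width: 0.702
```

```bash
python3 - <<'E'
from h import *
print(delta([580,-13,140],Rm=down(-2.44)),sense()["joints"],sense()["position"])
cv2.imwrite("pics/w13.png",camera("wrist"))
E
```

```text
(array([0.0023, 0.0031, 0.0501]), array([ 0.004, -0.004, -0.01 ])) [-2.23643548e-01  4.78547917e-01  1.36725113e+00 -1.27523473e-03
  1.30156097e+00  2.22648339e+00] [584.07379617 -13.89812165 190.12489785]
```

View pics/w13.png

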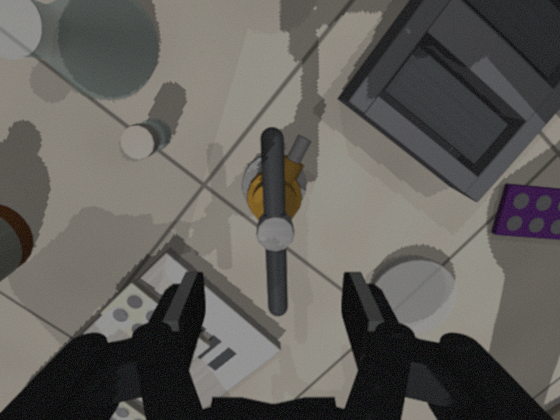

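servo_tool([
  [0.0023,0.003,0.025,0,0,0,0.4],
  [0,0,0.035,0,0,0,0.4],
  [0,0,0.024,0,0,0,0.4],
  [0,0,0,0,0,0,-1],
  [0,0,0,0,0,0,-1],
  [0,0,0,0,0,0,-1],
  [0,0,0,0,0,0,-1],
  [0,0,0,0,0,0,-1],
])

```text
t: 35.28
position: [583.0, -14.9, 113.3]
tool_rot: [-0.336, 0.942, -0.001, 0.009]
contact_force: [5.5, 1.5, -14.3]
width: 0.244
```

servo_tool([
  [0,0,0.003,0,0,-0.15,-1],
  [0,0,0.003,0,0,-0.15,-1],
  [0,0,0,0,0,-0.18,-1],
  [0,0,0,0,0,-0.18,-1],
  [0,0,0,0,0,-0.18,-1],
  [0,0,0,0,0,0,-1],
])

```text
t: 36.02
position: [584.6, -11.7, 113.3]
tool_rot: [-0.7, 0.714, -0.006, 0.013]
contact_force: [4.3, -0.5, -13.1]
width: 0.244
```

```bash
python3 - <<'E'
from h import *
s=sense();print(delta([583,-15,112],Rm=down(-2.44)),s["joints"][5],s["position"],s["wrist_torque"],s["width"])
cv2.imwrite("pics/w14.png",camera("wrist"))
E
```

```text
(array([0.0033, 0.0016, 0.0013]), array([-0.021,  0.021,  0.85 ])) 1.3553111730739964 [584.62003311 -11.74296884 113.3335069 ] [-0.29296888 -0.71538272  0.12179808] 0.24439020411566242
```

View pics/w14.png

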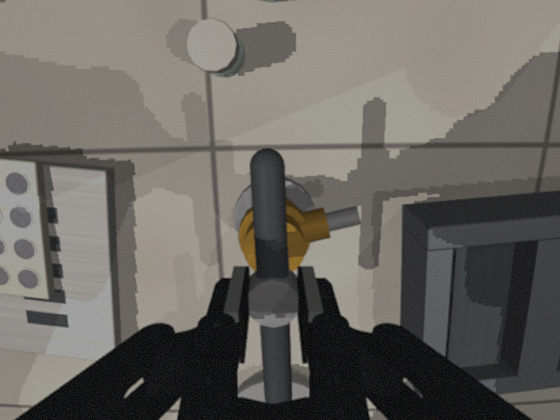

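servo_tool([
  [0,0,0,0,0,-0.18,-1],
  [0,0,0,0,0,-0.18,-1],
  [0,0,0,0,0,-0.18,-1],
  [0,0,0,0,0,-0.18,-1],
  [0,0,0,0,0,-0.18,-1],
  [0,0,0,0,0,-0.18,-1],
  [0,0,0,0,0,-0.18,-1],
  [0,0,0,0,0,-0.18,-1],
  [0,0,0,0,0,-0.18,-1],
  [0,0,0,0,0,-0.18,-1],
  [0,0,0,0,0,-0.18,-1],
])

```text
t: 37.45
position: [578.7, -7.9, 113.2]
tool_rot: [0.975, 0.22, 0.009, -0.009]
contact_force: [1.7, -0.7, -11.0]
width: 0.245
```

```bash
python3 - <<'E'
from h import *
s=sense();print(s["joints"],s["position"],s["wrist_torque"],s["contact_force"],s["tool_rot"],R.from_quat(s["tool_rot"]).as_matrix()[:,2])
print(delta([582,-13.5,112]))
E
```

```text
[-0.22713299  0.53531849  1.49230429  0.02780737  1.10550144 -0.68254616] [578.71644726  -7.87693689 113.24997892] [-0.27555588  0.14248517 -0.15805417] [  1.67112483  -0.66925362 -11.01651482] [ 0.97548013  0.2196942   0.00927351 -0.00932557] [ 0.0139947   0.02226849 -0.99965407]
(array([0.0005, 0.0065, 0.0012]), array([0., 0., 0.]))
```

servo_tool([
  [0,0.003,0,0,0,-0.18,-1],
  [0,0.002,0,0,0,-0.18,-1],
  [0,0,0,0,0,-0.18,-1],
  [0,0,0,0,0,-0.18,-1],
  [0,0,0,0,0,-0.18,-1],
  [0,0,0,0,0,-0.18,-1],
  [0,0,0,0,0,-0.18,-1],
  [0,0,0,0,0,-0.18,-1],
  [0,0,0,0,0,-0.18,-1],
  [0,0,0,0,0,-0.18,-1],
])

```text
t: 38.7
position: [577.4, -14.3, 113.2]
tool_rot: [0.41, 0.912, 0.012, -0.001]
contact_force: [6.8, 0.2, -16.5]
width: 0.241
```

```bash
python3 - <<'E'
from h import *
s=sense();print(s["joints"][5],s["position"],s["wrist_torque"],s["contact_force"],s["width"]); T=R.from_quat(s["tool_rot"]).as_matrix();print("jaw yaw",np.arctan2(T[1,0],T[0,0]),T[:,2])
E
```

```text
-2.545121010064045 [577.37619096 -14.27014916 113.17965015] [-0.32429662 -1.19216892 -0.21330855] [  6.83637265   0.19748573 -16.51422712] 0.24147103068534764
jaw yaw 2.2958699641394706 [ 0.00685542  0.02223325 -0.99972931]
```

servo_tool([
  [0,0,0,0,0,0,0.4],
  [0,0,0,0,0,0,0.4],
  [0,0,-0.03,0,0,0,0.4],
  [0,0,-0.03,0,0,0.1,0.4],
  [0,0,0,0,0,0.18,0.4],
  [0,0,0,0,0,0.18,0.4],
  [0,0,0,0,0,0.18,0.4],
  [0,0,0,0,0,0.18,0.4],
  [0,0,0,0,0,0.18,0.4],
  [0,0,0,0,0,0.18,0.4],
  [0,0,0,0,0,0.18,0.4],
  [0,0,0,0,0,0.18,0.4],
])

```text
t: 40.2
position: [578.9, -17.5, 190.4]
tool_rot: [0.942, 0.337, 0.015, -0.003]
contact_force: [0.3, 0.2, 0.5]
width: 0.701
```

servo_tool([
  [0,0,0,0,0,0.18,0.4],
  [0,0,0,0,0,0.18,0.4],
  [0,0,0,0,0,0.18,0.4],
  [0,0,0,0,0,0.18,0.4],
  [0,0,0,0,0,0.18,0.4],
  [0,0,0,0,0,0.18,0.4],
  [0,0,0,0,0,0.18,0.4],
  [0,0,0,0,0,0.18,0.4],
  [0,0,0,0,0,0.1,0.4],
])

```text
t: 41.32
position: [580.0, -18.3, 201.7]
tool_rot: [0.896, -0.444, 0.015, -0.015]
contact_force: [-0.2, 0.9, 0.1]
width: 0.696
```

```bash
python3 - <<'E'
from h import *
m=camera_model("wrist");im=camera("wrist"); cv2.imwrite("pics/w15.png",im)
for n in("tee_mid","tee_end"): print(n,[(d['centre'],d['confidence'],p2w(m,d['centre'],115).round(1)) for d in spot_point(n,"wrist")])
# dark bar pixels direction
g=im.max(axis=2); h=w2p(m,[580,-13,115])[0]; print("hub px",h)
mk=np.zeros(g.shape,np.uint8); x,y=h.astype(int); mk[max(0,y-140):y+90,x-60:x+60]=(g[max(0,y-140):y+90,x-60:x+60]<70)*255
n,lab,st,c=cv2.connectedComponentsWithStats(mk)
for i in range(1,n):
    if st[i,4]>300:
        pts=np.argwhere(lab==i)[:,::-1].astype(np.float32); print(st[i],cv2.fitLine(pts,cv2.DIST_L2,0,.01,.01).ravel())
s=sense();T=R.from_quat(s["tool_rot"]).as_matrix();print("jaw yaw",np.arctan2(T[1,0],T[0,0]),T[:,2],s["joints"][5]); print(delta([580,-13,113],Rm=down(-.845)))
E
```

```text
tee_mid [([216.6, 264.2], 0.65, array([581.2, -12.7, 115. ]))]
tee_end [([137.6, 547.6], 0.69, array([ 738.1, -129.8,  115. ])), ([279.3, 273.2], 0.63, array([547.6, -45.9, 115. ]))]
hub px [263.47611747 218.23612288]
[ 243  118   58   96 1958] [2.2916612e-01 9.7338730e-01 2.6019815e+02 1.6455566e+02]
[ 257  234   26   68 1174] [1.2225066e-01 9.9249923e-01 2.7011414e+02 2.6742163e+02]
[287 260  36  48 773] [  0.5616447  -0.8273786 309.03363   289.52133  ]
jaw yaw -0.9129506010504272 [ 0.0404458   0.01283935 -0.99909924] 0.6627947070394248
(array([-0.0054,  0.0003,  0.0884]), array([-0.039, -0.016, -0.068]))
```

servo_tool([
  [-0.0054,0,0.02,-0.039,-0.016,-0.1,0.4],
  [0,0,0.03,0,0,0,0.4],
  [0,0,0.03,0,0,0,0.4],
  [0,0,0.01,0,0,0,0.4],
  [0,0,0,0,0,0,-1],
  [0,0,0,0,0,0,-1],
  [0,0,0,0,0,0,-1],
  [0,0,0,0,0,0,-1],
  [0,0,0,0,0,0,-1],
])

```text
t: 42.6
position: [578.5, -13.6, 114.1]
tool_rot: [0.921, -0.39, 0.002, -0.0]
contact_force: [-0.5, 0.6, -5.7]
width: 0.243
```

```bash
cat >> h.py <<'E'
def st():
    s=sense();T=R.from_quat(s["tool_rot"]).as_matrix();print("jaw yaw",np.arctan2(T[1,0],T[0,0]).round(3),"tz",T[:,2].round(3),"j6",s["joints"][5].round(3),s["position"].round(1),"F",s["contact_force"].round(1),"M",s["wrist_torque"].round(2),s["width"]); print(delta([580,-13,113],Rm=down(np.arctan2(T[1,0],T[0,0]))))
E
python3 -c "
from h import *
st()"
```

```text
jaw yaw -0.801 tz [ 0.005 -0.001 -1.   ] j6 0.576 [578.5 -13.6 114.1] F [-0.5  0.6 -5.7] M [0.16 0.15 0.01] 0.2434568875544362
(array([ 0.0006, -0.0015,  0.0011]), array([-0.002, -0.004,  0.   ]))
```

servo_tool([
  [0,0,0,0,0,-0.18,-1],
  [0,0,0,0,0,-0.18,-1],
  [0,0,0,0,0,-0.18,-1],
  [0,0,0,0,0,-0.18,-1],
  [0,0,0,0,0,-0.18,-1],
  [0,0,0,0,0,-0.18,-1],
  [0,0,0,0,0,-0.18,-1],
  [0,0,0,0,0,-0.18,-1],
  [0,0,0,0,0,-0.18,-1],
  [0,0,0,0,0,-0.18,-1],
  [0,0,0,0,0,-0.18,-1],
  [0,0,0,0,0,0,-1],
])

```text
t: 44.1
position: [583.2, -12.6, 114.1]
tool_rot: [0.814, 0.58, 0.008, 0.004]
contact_force: [-1.4, 0.4, -3.3]
width: 0.248
```

```bash
python3 -c "
from h import *
st()"
```

```text
jaw yaw 1.238 tz [ 0.017  0.002 -1.   ] j6 -1.466 [583.2 -12.6 114.1] F [-1.4  0.4 -3.3] M [0.14 0.23 0.11] 0.24787634909067272
(array([-0.0014, -0.0029,  0.0011]), array([ 0.016, -0.007, -0.   ]))
```

servo_tool([
  [-0.001,-0.002,0,0.01,0,-0.18,-1],
  [0,0,0,0,0,-0.18,-1],
  [0,0,0,0,0,-0.18,-1],
  [0,0,0,0,0,-0.18,-1],
  [0,0,0,0,0,-0.18,-1],
  [0,0,0,0,0,-0.18,-1],
  [0,0,0,0,0,0,-1],
])

```text
t: 44.98
position: [582.5, -9.7, 114.1]
tool_rot: [0.4, 0.917, 0.007, 0.003]
contact_force: [-0.1, -0.1, -4.2]
width: 0.245
```

```bash
python3 -c "
from h import *
st()"
```

```text
jaw yaw 2.319 tz [ 0.012  0.011 -1.   ] j6 -2.549 [582.5  -9.7 114.1] F [-0.1 -0.1 -4.2] M [0.28 0.06 0.09] 0.2449396097489005
(array([-0.0007, -0.0041,  0.001 ]), array([0.016, 0.   , 0.   ]))
```

servo_tool([
  [0,0,0,0,0,0,0.4],
  [0,0,0,0,0,0,0.4],
  [0,0,-0.03,0,0,0,0.4],
  [0,0,-0.03,0.016,0,0.1,0.4],
  [0,0,0,0,0,0.18,0.4],
  [0,0,0,0,0,0.18,0.4],
  [0,0,0,0,0,0.18,0.4],
  [0,0,0,0,0,0.18,0.4],
  [0,0,0,0,0,0.18,0.4],
  [0,0,0,0,0,0.18,0.4],
  [0,0,0,0,0,0.18,0.4],
  [0,0,0,0,0,0.18,0.4],
])

```text
t: 46.48
position: [586.1, -14.5, 183.2]
tool_rot: [0.939, 0.344, 0.006, 0.007]
contact_force: [-0.4, -0.1, -1.0]
width: 0.7
```

servo_tool([
  [0,0,0,0,0,0.18,0.4],
  [0,0,0,0,0,0.18,0.4],
  [0,0,0,0,0,0.18,0.4],
  [0,0,0,0,0,0.18,0.4],
  [0,0,0,0,0,0.18,0.4],
  [0,0,0,0,0,0.18,0.4],
  [0,0,0,0,0,0.18,0.4],
  [0,0,0,0,0,0.18,0.4],
  [0,0,0,0,0,0.03,0.4],
])

```text
t: 47.6
position: [589.2, -17.5, 188.6]
tool_rot: [0.914, -0.405, 0.016, 0.001]
contact_force: [-0.5, 0.2, -1.5]
width: 0.702
```

```bash
python3 - <<'E'
from h import *
m=camera_model("wrist");im=camera("wrist"); cv2.imwrite("pics/w16.png",im)
for n in("tee_mid","tee_end"): print(n,[(d['centre'],d['confidence'],p2w(m,d['centre'],115).round(1)) for d in spot_point(n,"wrist")])
st(); print(delta([580,-13,113],Rm=down(2.319-np.pi)))
E
```

```text
tee_mid [([230.7, 253.4], 0.91, array([580.7, -12.6, 115. ]))]
tee_end [([162.8, 251.9], 0.95, array([613.2,  17.1, 115. ])), ([8.0, 6.4], 0.47, array([588.5, 175.2, 115. ]))]
jaw yaw -0.829 tz [ 0.029 -0.014 -0.999] j6 0.606 [589.1 -17.4 188.4] F [-0.2 -0.3  0.2] M [ 0.04  0.03 -0.03] 0.7000155379037216
(array([-0.0116,  0.0046,  0.075 ]), array([-0.012, -0.03 ,  0.   ]))
(array([-0.0116,  0.0046,  0.075 ]), array([-0.012, -0.03 , -0.006]))
```

servo_tool([
  [-0.0116,0.0046,0.02,-0.012,-0.03,0,0.4],
  [0,0,0.03,0,0,0,0.4],
  [0,0,0.025,0,0,0,0.4],
  [0,0,0,0,0,0,-1],
  [0,0,0,0,0,0,-1],
  [0,0,0,0,0,0,-1],
  [0,0,0,0,0,0,-1],
  [0,0,0,0,0,0,-1],
])

```text
t: 48.75
position: [578.0, -13.8, 109.0]
tool_rot: [0.915, -0.403, 0.001, 0.001]
contact_force: [3.9, -1.9, -7.8]
width: 0.249
```

servo_tool([
  [0,0,0,0,0,-0.12,-1],
  [0,0,0,0,0,-0.12,-1],
  [0,0,0,0,0,-0.12,-1],
  [0,0,0,0,0,0,-1],
])

```text
t: 49.25
position: [579.0, -14.6, 109.0]
tool_rot: [0.974, -0.227, 0.002, 0.001]
contact_force: [2.3, -0.6, -6.3]
width: 0.247
```

```bash
python3 -c "
from h import *
st()"
```

```text
jaw yaw -0.459 tz [ 0.004 -0.004 -1.   ] j6 0.234 [579.  -14.6 109. ] F [ 2.3 -0.6 -6.3] M [-0.06 -0.25  0.05] 0.2474538861020012
(array([ 0.0002, -0.0019, -0.004 ]), array([ 0.002, -0.005, -0.   ]))
```

servo_tool([
  [0,0,0,0,0,-0.12,-1],
  [0,0,0,0,0,-0.12,-1],
  [0,0,0,0,0,-0.12,-1],
  [0,0,0,0,0,-0.12,-1],
])

```text
t: 49.75
position: [580.6, -17.5, 109.0]
tool_rot: [1.0, 0.015, 0.004, 0.005]
contact_force: [6.3, -12.3, -10.2]
width: 0.248
```

```bash
python3 -c "
from h import *
st()"
```

```text
jaw yaw 0.029 tz [ 0.008 -0.01  -1.   ] j6 -0.254 [580.6 -17.5 109. ] F [  6.3 -12.3 -10.2] M [-1.99 -0.95 -0.18] 0.24753980846014625
(array([-0.0004, -0.0045, -0.0041]), array([ 0.01 , -0.008, -0.   ]))
```

servo_tool([
  [0,0,0,0,0,-0.12,-1],
  [0,0,0,0,0,-0.12,-1],
  [0,0,0,0,0,-0.1,-1],
])

```text
t: 50.12
position: [581.2, -16.5, 109.3]
tool_rot: [0.983, 0.181, 0.005, 0.003]
contact_force: [-3.2, 13.1, 1.5]
width: 0.255
```

```bash
python3 -c "
from h import *
st()"
```

```text
jaw yaw 0.365 tz [ 0.01  -0.004 -1.   ] j6 -0.593 [581.2 -16.5 109.3] F [-3.2 13.1  1.5] M [ 2.33  0.53 -2.18] 0.25520369755095235
(array([ 0.0001, -0.0036, -0.0037]), array([ 0.008, -0.008, -0.   ]))
```

servo_tool([
  [0,0,0,0,0,-0.1,-1],
  [0,0,0,0,0,0,-1],
])

```text
t: 50.38
position: [581.0, -15.5, 109.5]
tool_rot: [0.974, 0.225, 0.005, 0.001]
contact_force: [3.8, -1.3, -9.3]
width: 0.253
```

```bash
python3 -c "
from h import *
st()"
```

```text
jaw yaw 0.453 tz [ 0.01  0.   -1.  ] j6 -0.684 [581.  -15.5 109.5] F [ 3.8 -1.3 -9.3] M [-0.5  -0.34 -3.07] 0.25281007027578295
(array([ 0.0002, -0.0026, -0.0035]), array([ 0.004, -0.009, -0.   ]))
```

servo_tool([
  [0,0,0,0,0,0,0.4],
  [0,0,0,0,0,0,0.4],
  [0,0,0,0,0,0,0.4],
  [0,0,-0.03,0,0,0,0.4],
  [0,0,-0.06,0,0,0,0.4],
  [0,0,-0.03,0,0,0,0.4],
  [0,0,0,0,0,0,0.4],
])

```text
t: 51.25
position: [579.8, -15.4, 236.1]
tool_rot: [0.974, 0.227, 0.006, 0.004]
contact_force: [0.3, 0.2, -0.1]
width: 0.698
```

```bash
python3 - <<'E'
from h import *
m=camera_model("wrist");im=camera("wrist"); cv2.imwrite("pics/w17.png",im)
for n in("tee_mid","tee_end"): print(n,[(d['centre'],d['confidence'],p2w(m,d['centre'],115).round(1)) for d in spot_point(n,"wrist")])
st(); plates("top",fn="pics/t17.png")
E
```

```text
tee_mid [([196.0, 272.7], 0.69, array([579.9, -12.4, 115. ])), ([83.8, 107.0], 0.5, array([440.5,  10.3, 115. ])), ([50.6, 535.9], 0.48, array([697.8, 164.1, 115. ]))]
tee_end [([151.9, 311.4], 0.93, array([590.4,  30.2, 115. ]))]
jaw yaw 0.458 tz [ 0.006 -0.003 -1.   ] j6 -0.685 [578.7 -15.2 232.5] F [-0.3  0.  -0.3] M [-0.03  0.05 -0.08] 0.699390355966806
(array([ 0.0016, -0.002 ,  0.1195]), array([ 0.006, -0.004, -0.   ]))
plate [200. 229.] 0.95 bed frame [ 35.  -62.8  20. ]
plate [208. 192.] 0.83 bed frame [-7.2 64.1 20. ]
plate [264. 323.] 0.78 bed frame [-148.6 -423.1   20. ]
plate [283. 366.] 0.78 bed frame [-196.3 -581.1   20. ]
```

servo_tool([
  [0,0,0,0,0,-0.17,1],
  [0,0,0,0,0,-0.17,1],
  [0,0,0,0,0,-0.17,1],
  [0,0,0,0,0,-0.17,1],
  [0,0,0,0,0,-0.17,1],
  [0,0,0,0,0,-0.15,1],
  [0.049,-0.025,0,0,0,0,1],
  [0.049,-0.025,0,0,0,0,1],
  [0.049,-0.025,0,0,0,0,1],
  [0.049,-0.025,0,0,0,0,1],
  [0,0,0,0,0,0,1],
])

```text
t: 52.88
position: [488.7, 193.4, 220.4]
tool_rot: [0.735, 0.678, -0.006, -0.005]
contact_force: [0.5, -0.2, -0.2]
width: 1.0
```

```bash
cat >> h.py <<'E'
def rects(fn,thr=None):
    """plates from wells' grid: well centres (dark ellipses) projected at the plate top, grouped by plate"""
    m=camera_model("wrist"); im=camera("wrist"); cv2.imwrite(fn,im)
    g=im.max(axis=2).astype(np.uint8)
    for d in find_in("plate1","wrist"):
        l,t,w,h=[int(round(v)) for v in d["bbox"]]; sub=g[max(t-4,0):t+h+4,max(l-4,0):l+w+4]
        _,b=cv2.threshold(sub,0,255,cv2.THRESH_BINARY_INV+cv2.THRESH_OTSU)
        n,lab,s,c=cv2.connectedComponentsWithStats(b)
        P=np.array([p2w(m,(c[i][1]+max(t-4,0),c[i][0]+max(l-4,0)),29)[:2] for i in range(1,n) if 40<s[i,4]<700 and .5<s[i,2]/s[i,3]<2])
        if len(P)<4: print("few",d["bbox"],len(P)); continue
        r=cv2.minAreaRect(P.astype(np.float32)); f=frame(0,0,-BED[2],[r[0][0]-BED[0],r[0][1]-BED[1],0])[0]
        print("conf",round(d["confidence"],2),"n",len(P),"world",np.round(r[0],1),np.round(r[1],1),"ang",round(r[2],1),"bed",f.round(1))
E
python3 - <<'E'
from h import *
print(sense()["position"]); rects("pics/w18.png")
plates()
im=cv2.imread("pics/w18.png")
E
```

```text
[488.67493213 193.43219899 220.35182909]
conf 0.8 n 8 world [581.2 175.9] [23.1 72.1] ang 83.1 bed [ 34.6 -68.8   0. ]
conf 0.75 n 12 world [564.4 317.4] [45.4 87.4] ang 87.0 bed [ 2.9 70.2  0. ]
plate [238. 392.] 0.92 bed frame [ 1. 59. 20.]
plate [267. 271.] 0.67 bed frame [ 37.1 -64.5  20. ]
```

```bash
python3 - <<'E'
from h import *
print(delta(np.r_[WB([33,-68,0])[:2],60],Rm=down(np.pi/2-.115)))
E
```

```text
(array([-0.005 ,  0.092 ,  0.1594]), array([-0.014,  0.003,  0.029]))
```

servo_tool([
  [-0.005,0.046,0,-0.014,0.003,0.029,1],
  [0,0.045,0.03,0,0,0,1],
  [0,0,0.05,0,0,0,1],
  [0,0,0.05,0,0,0,1],
  [0,0,0.015,0,0,0,1],
  [0,0,0,0,0,0,1],
])

```text
t: 53.82
position: [587.7, 167.5, 71.5]
tool_rot: [0.75, 0.661, 0.001, 0.001]
contact_force: [-0.2, 0.8, 0.5]
width: 0.999
```

```bash
python3 - <<'E'
from h import *
print(sense()["position"],delta(np.r_[WB([33,-68,0])[:2],23],Rm=down(np.pi/2-.115)))
E
```

```text
[587.73892736 167.48861327  71.4560934 ] (array([ 0.0082, -0.0093,  0.0484]), array([ 0.004, -0.   , -0.011]))
```

servo_tool([
  [0.0082,-0.0093,0.02,0.004,0,-0.011,1],
  [0,0,0.018,0,0,0,1],
  [0,0,0.008,0,0,0,1],
  [0,0,0.003,0,0,0,1],
  [0,0,0,0,0,0,1],
])

```text
t: 54.45
position: [584.5, 175.9, 27.8]
tool_rot: [0.747, 0.665, 0.005, 0.003]
contact_force: [-0.3, -0.2, 0.2]
width: 1.0
```

```bash
python3 - <<'E'
from h import *
print(sense()["contact_force"],delta(np.r_[WB([33,-68,0])[:2],23],Rm=down(np.pi/2-.115)))
E
```

```text
[-0.27249849 -0.15515837  0.17363031] (array([ 0.0003, -0.0049,  0.0047]), array([ 0.011, -0.003, -0.002]))
```

servo_tool([
  [0,-0.004,0.0045,0.011,0,0,1],
  [0,0,0,0,0,0,-1],
  [0,0,0,0,0,0,-1],
  [0,0,0,0,0,0,-1],
  [0,0,0,0,0,0,-1],
  [0,0,0,0,0,0,-1],
])

```text
t: 55.2
position: [581.1, 176.3, 24.8]
tool_rot: [0.747, 0.665, 0.002, -0.0]
contact_force: [-0.0, 0.7, -1.0]
width: 0.561
```

servo_tool([
  [0,0,-0.012,0,0,0,-1],
  [0.003,-0.016,0,0,0,0,-1],
  [0.003,-0.016,0,0,0,0,-1],
  [0,0,0,0,0,0,-1],
  [0,0,0.007,0,0,0,-1],
])

```text
t: 55.82
position: [551.0, 186.2, 32.7]
tool_rot: [0.747, 0.664, 0.003, 0.001]
contact_force: [0.3, 0.3, -1.5]
width: 0.562
```

```bash
python3 - <<'E'
from h import *
s=sense();print(s["position"],s["contact_force"],s["width"],delta(np.r_[WB([0,-62,0])[:2],24],Rm=RB))
E
```

```text
[550.99964195 186.18924032  32.72979077] [ 0.31515775  0.25538585 -1.52365314] 0.5624000750572289 (array([-0.0004, -0.0035,  0.0087]), array([ 0.005, -0.004, -0.011]))
```

servo_tool([
  [0,0,0.005,0.005,-0.004,-0.01,-1],
  [0,0,0.002,0,0,0,-1],
  [0,0,0.002,0,0,0,-1],
  [0,0,0.002,0,0,0,-1],
])

```text
t: 56.32
position: [551.6, 185.9, 24.4]
tool_rot: [0.744, 0.668, -0.001, -0.0]
contact_force: [-11.9, -1.5, 24.3]
width: 0.562
```

Landed; release, rise straight up, back off to measure.

servo_tool([
  [0,0,0,0,0,0,1],
  [0,0,0,0,0,0,1],
  [0,0,0,0,0,0,1],
  [0,0,-0.02,0,0,0,1],
  [0,0,-0.05,0,0,0,1],
  [0,0,-0.06,0,0,0,1],
  [0,-0.05,-0.06,0,0,0,1],
  [0,-0.02,0,0,0,0,1],
  [0,0,0,0,0,0,1],
])

```text
t: 57.45
position: [492.2, 192.0, 206.4]
tool_rot: [0.744, 0.668, -0.001, -0.001]
contact_force: [-0.4, 0.3, 0.0]
width: 1.0
```

```bash
python3 - <<'E'
from h import *
print(sense()["position"]); rects("pics/w19.png"); plates(); plates("top")
mt=camera_model("top")
for n in("tee_mid","tee_end"): print(n,[(d['centre'],d['confidence'],p2w(mt,d['centre'],115).round(1)) for d in spot_point(n,"top")])
# flatness/edges: plate white outline vs expected projections
m=camera_model("wrist"); print(w2p(m,[WB([x,y,29]) for x,y in((-52,-88),(-52,-36),(52,-88),(52,-36))]).round().tolist())
for d in find_in("plate1","wrist"): print(np.round(d["bbox"]),d["confidence"])
E
```

```text
[492.22761581 192.01126669 206.4336368 ]
conf 0.82 n 9 world [552.1 181.3] [31.1 72.2] ang 83.8 bed [  5.  -66.4   0. ]
conf 0.73 n 13 world [563.6 317.4] [44.3 85. ] ang 87.0 bed [ 2.1 70.1  0. ]
plate [234. 398.] 0.9 bed frame [-0.3 60.  20. ]
plate [242. 274.] 0.61 bed frame [  7.5 -61.5  20. ]
plate [282. 363.] 0.96 bed frame [-193.2 -569.1   20. ]
plate [266. 324.] 0.8 bed frame [-153.7 -427.6   20. ]
plate [208. 229.] 0.65 bed frame [  9.2 -67.6  20. ]
plate [205. 191.] 0.63 bed frame [ 1.1 70.6 20. ]
tee_mid [([202.2, 283.7], 0.67, array([569.7, -13.9, 115. ]))]
tee_end [([199.6, 265.8], 0.54, array([577.6,  46. , 115. ]))]
[[245.0, 186.0], [303.0, 186.0], [248.0, 287.0], [300.0, 286.0]]
[365. 186.  70. 104.] 0.96
```

```bash
python3 -c "
from plant import *
print(job_done())"
```

```text
the job is handed in; nothing more can be done
None
```

I handed the job in with both plates on the drying bed and the gas valve turned to its stop. No verdict came back.

- **Plates:** Only two were present, in the outer pockets. I tipped each one, took it by its raised end and laid it flat on the bed.
- **Knocked plate:** After the valve was open, one plate turned out to have been knocked about 30 mm aside (x ≈ +35 mm in the bed frame). I re-gripped it and set it back.
- **Rockers:** I pressed both emptied floors down to their stops. The wrist picture then showed all three level, including the middle one, which was empty from the start.
- **Valve:** I turned the T-handle counter-clockwise in three strokes, until the bar blocked at about 3 N m against the 0.12 N m it needs to turn. The turn adds up to roughly 8.5 rad from the unknown start. The 9.0 stop is therefore inferred from the torque, not read directly.

**Last checks:**
- The plates were at about (5, -66) and (0, 60 to 70) mm in the bed frame, inside the limits of 28 and 114 mm.
- The re-set plate was square to the bed. The other's angle reading was skewed by vent slots, but it had looked square when it was laid down.
- The two cameras disagreed by up to about 10 mm on the plate positions.
- The angle of the T-handle bar differed by about 0.1 rad or more between cameras.
- I did not look again at the rockers or the bystanders after turning the valve.
- The gripper was clear of everything, at about 206 mm height.

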